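Scoop hex nuts from a stock bin into the counting scale

ROBOT

A 6-joint arm with a two-finger parallel gripper is mounted at the origin on the work surface. World frame = base frame: x ahead of the robot, y to its left, z up, the work surface at z = 0. Lengths are in m, angles in rad, forces in N, time in s.
With the tool pointing down it reaches from about 0.375 to 0.975 m from the base axis. Payload 3.8 kg.
Tool frame: the origin (TCP) lies midway between the tips of the shut fingers; the grasp point (between the pads) lies env.grip_depth behind it (env.grip_depth is the distance from the TCP to the grasp point, in m); z points along the fingers, y is the line along which they close (so a half turn about z gives the same grasp; the last joint's range is limited). The gripper opens to 85 mm and grips with 20 to 120 N. Pads are 22 mm wide; open, the fingers measure 114 mm over their backs; the gripper's body (76 mm by 85 mm) begins 54 mm behind the grasp point. The pads swing forward as they close: fully open they stand 13 mm farther back than shut.
Start: joints at [1.143, 0.264, 1.604, -0, 1.274, -0.037], TCP at [0.257, 0.624, 0.231] pointing down, gripper open.
Joint ranges: [-2.63, 2.63], [-0.94, 2.18], [0.31, 2.57], [-1.31, 4.45], [0, 2.66], [-2.55, 2.55]. Speed limits (rad/s): [2.57, 2.57, 3.14, 3.14, 3.14, 3.14].

INTERFACE

Orientations are given as a 3x3 rotation matrix whose columns are the frame's x, y, z axes.
In Python, from rig import env gives the robot as it stands. The module is installed in compiled form; this text tells all that it offers.
- The arm moves only by the tool arm_command, never from a script. Its argument "deltas" is a list of rows, each an object of numbers: "x", "y", "z": the shift along the tool's x, y, z each as a share of 0.25 m, from -1 to 1; "wx", "wy", "wz": the turn, a rotation vector about the tool's x, y, z each as a share of 30 degrees, from -1 to 1. A call has 1 to 5 rows; each row shifts and turns the commanded pose from where the row before left it, along the tool's axes as they then stand; what a row does not reach is not made up. A row lasts 1/10 s, in which the tool goes at most 50 mm and 8.59 degrees, less where a joint would pass 70% of its speed; a pose out of reach is approached as far as the arm can. A call with a number of a shift or a turn outside -1 to 1 is refused whole. A call with a gripper value outside its range is refused whole. "hand" is the closure, from -1 (fully open) to 1 (shut), set as the call begins (left out, the last holds). The fingers move at their own pace and stop on an object; the grip force is fixed at half the most. Time passes only in rows, so rows that do not move let the fingers close. It gives the time, the measured TCP pose, the force, the opening and the grip force at its end, in the units of the state.
- env.state(): the state, without advancing time (a new reading comes with each control period).
- env.read_camera(name): name is "scene" or "top" or "wrist"; returns a dict with "img" (480x640x3 uint8, blue, green, red), "mtx" (3x3 intrinsics, pixels), "position" and "rotation" of the camera in the world. Camera axes: x right, y down, z forward; pixel columns grow to the right and rows downward; lengths in m; the calibration is good to about 2 mm. A picture is of the moment at which its call begins. There is no depth.
- env.sign_off(): hands the job in; it is judged then, once.
Trained networks look in the newest picture that a camera, given by its name, has taken for a name from the list of things; names that differ only in an ending like _2 or _b are one class to them, and where a whole thing is asked for, a point or a joint stands for the part that bears it (a point fixed in the world has none). Each returns a list of dicts, best first, with "conf" (0 to 1); they miss things now and then, are a little off and sometimes report something else, mostly with a low value. They report only what shows in the picture. A call takes as long as a camera call.
- env.search_frame(thing, camera): "location" ([row, column] in pixels, amid what is visible of it).
- env.masks_of(thing, camera): "region" (480x640 bool, what is visible of it) and "location" ([row, column] in pixels, amid what is visible of it).
- env.mark_of(thing, camera): "location" ([row, column] in pixels: a listed point, or the origin of a listed thing).
The state is a dict: "time_s": time; "qpos": joint angles; "qd": joint speeds; "effort": joint torques, N m; "tcp_pos": TCP position; "eef_rot": TCP orientation; "ft_force": force on the tool from outside, world axes, zero at the start; "torque": the same for the moment, N m; "grip_width": finger opening in m; "finger_force": force on a finger pad.
Only numpy, scipy, OpenCV 4.12 (cv2) and the standard library are available. Lean on these libraries where they do the work, as an engineer would, in place of code of your own. Each camera call takes 0.05 s, during which the arm holds its last target. There are 200 camera calls.

TASK

Use the scoop to transfer at least four of the five hex nuts from the blue stock bin into the tray of the counting scale, then stand the scoop back upright on its rubber mat and let go of it. No nut may be left outside the bin and the tray. Never touch the nuts with the gripper, and leave the tape roll and the can where they are.

Things in the scene. Friction and masses are not known exactly. Their poses are not given: they have to be found in the camera images.
- scoop: loose aluminium hand scoop, 85 long (x) x 92 wide (y), 0.18 kg; origin: centre of its flat underside; +x out of the open mouth, away from the robot. 4 mm floor tapering to a thin front edge; 3 mm side and rear walls 37 high, sides sloping down to the mouth. Black handle, flat sides, 20 wide (y), 22 thick, rises at the rear, leaning 15 deg back (-x); its top is 123 above the underside
- scoop_grip (a point): point in the middle of the scoop's handle, 22 mm (along the handle) below its top end: in the scoop's frame at x = -67, y = 0, z = 102 mm. Same axes as the scoop
- scoop_lip (a point): middle of the scoop's front edge, on the underside: x = 42.5, z = 0 mm in the scoop's frame
- bin: blue plastic bin, fixed. Inside 220 (x) x 108 (y) mm, walls and floor 4 mm. Far (+x) and side walls 55 high; near wall (-x, robot's side) 36 high, the sides rise from there to full height 54 mm farther in. Rim ledges reach y = +-62. Origin: centre of its underside; x along its length, away from the robot. The nuts lie on its floor in the far half
- tray_floor (a point): centre of the inner floor, 50 mm above the bench, of the steel tray on the counting scale (fixed). Tray inside 152 (x) x 142 (y) mm, walls 4 thick, rim 36 above this point (86 above the bench). The scale's grey body is under it, its display panel on the robot's side (-x); z up
- mat_top (a point): centre of the top face of the black rubber mat, fixed, 160 (x) x 140 (y) x 4 mm, on which the scoop stands
- nut1: loose steel hex nut, 24 mm across flats (28 over corners), 13 mm thick, edges chamfered 3 x 1.7 mm, 34 g. Origin at its centre, z along its axis
- nut2: loose steel hex nut, 24 mm across flats (28 over corners), 13 mm thick, edges chamfered 3 x 1.7 mm, 34 g. Origin at its centre, z along its axis
- nut3: loose steel hex nut, 24 mm across flats (28 over corners), 13 mm thick, edges chamfered 3 x 1.7 mm, 34 g. Origin at its centre, z along its axis
- nut4: loose steel hex nut, 24 mm across flats (28 over corners), 13 mm thick, edges chamfered 3 x 1.7 mm, 34 g. Origin at its centre, z along its axis
- nut5: loose steel hex nut, 24 mm across flats (28 over corners), 13 mm thick, edges chamfered 3 x 1.7 mm, 34 g. Origin at its centre, z along its axis
- tape_roll: bystander: roll of brown packing tape lying flat, 100 mm diameter, 48 mm high, loose, origin under its centre
- glue_can: bystander: white can, 66 mm diameter, 120 mm high, loose, origin under its centre

How it is judged:
On the way, in this order (a step that is already met when the one before it is completed fails the run):
1. the scoop carries at least one nut, lifted clear of the bin (((distance between nut1 and scoop below 0.06 m and height (world z) of nut1 above 0.08 m) or (distance between nut2 and scoop below 0.06 m and height (world z) of nut2 above 0.08 m) or (distance between nut3 and scoop below 0.06 m and height (world z) of nut3 above 0.08 m) or (distance between nut4 and scoop below 0.06 m and height (world z) of nut4 above 0.08 m) or (distance between nut5 and scoop below 0.06 m and height (world z) of nut5 above 0.08 m))), for 0.1 s.
2. at least four nuts lie in the scale's tray (((horizontal distance between each of nut1, nut2, nut3, nut4 and tray_floor below 0.108 m and z of each of nut1, nut2, nut3, nut4 in the frame of tray_floor below 0.05 m) or (horizontal distance between each of nut1, nut2, nut3, nut5 and tray_floor below 0.108 m and z of each of nut1, nut2, nut3, nut5 in the frame of tray_floor below 0.05 m) or (horizontal distance between each of nut1, nut2, nut4, nut5 and tray_floor below 0.108 m and z of each of nut1, nut2, nut4, nut5 in the frame of tray_floor below 0.05 m) or (horizontal distance between each of nut1, nut3, nut4, nut5 and tray_floor below 0.108 m and z of each of nut1, nut3, nut4, nut5 in the frame of tray_floor below 0.05 m) or (horizontal distance between each of nut2, nut3, nut4, nut5 and tray_floor below 0.108 m and z of each of nut2, nut3, nut4, nut5 in the frame of tray_floor below 0.05 m))), for 0.2 s.
At the end, for the whole second after the job is handed in: At least four nuts lie in the scale's tray and every other nut is still in the bin, all at rest; the scoop stands upright on its mat (its origin within 50 mm of the mat's centre, underside within 6 mm of the mat's top, tilted less than 0.1 rad), released and at rest (((horizontal distance between each of nut1, nut2, nut3, nut4 and tray_floor below 0.108 m and z of each of nut1, nut2, nut3, nut4 in the frame of tray_floor below 0.05 m) or (horizontal distance between each of nut1, nut2, nut3, nut5 and tray_floor below 0.108 m and z of each of nut1, nut2, nut3, nut5 in the frame of tray_floor below 0.05 m) or (horizontal distance between each of nut1, nut2, nut4, nut5 and tray_floor below 0.108 m and z of each of nut1, nut2, nut4, nut5 in the frame of tray_floor below 0.05 m) or (horizontal distance between each of nut1, nut3, nut4, nut5 and tray_floor below 0.108 m and z of each of nut1, nut3, nut4, nut5 in the frame of tray_floor below 0.05 m) or (horizontal distance between each of nut2, nut3, nut4, nut5 and tray_floor below 0.108 m and z of each of nut2, nut3, nut4, nut5 in the frame of tray_floor below 0.05 m)) and ((horizontal distance between nut1 and tray_floor below 0.108 m and z of nut1 in the frame of tray_floor between 0 and 0.05 m) or (x of nut1 in the frame of bin between -0.112 and 0.112 m and y of nut1 in the frame of bin between -0.056 and 0.056 m and height (world z) of nut1 below 0.058 m)) and ((horizontal distance between nut2 and tray_floor below 0.108 m and z of nut2 in the frame of tray_floor between 0 and 0.05 m) or (x of nut2 in the frame of bin between -0.112 and 0.112 m and y of nut2 in the frame of bin between -0.056 and 0.056 m and height (world z) of nut2 below 0.058 m)) and ((horizontal distance between nut3 and tray_floor below 0.108 m and z of nut3 in the frame of tray_floor between 0 and 0.05 m) or (x of nut3 in the frame of bin between -0.112 and 0.112 m and y of nut3 in the frame of bin between -0.056 and 0.056 m and height (world z) of nut3 below 0.058 m)) and ((horizontal distance between nut4 and tray_floor below 0.108 m and z of nut4 in the frame of tray_floor between 0 and 0.05 m) or (x of nut4 in the frame of bin between -0.112 and 0.112 m and y of nut4 in the frame of bin between -0.056 and 0.056 m and height (world z) of nut4 below 0.058 m)) and ((horizontal distance between nut5 and tray_floor below 0.108 m and z of nut5 in the frame of tray_floor between 0 and 0.05 m) or (x of nut5 in the frame of bin between -0.112 and 0.112 m and y of nut5 in the frame of bin between -0.056 and 0.056 m and height (world z) of nut5 below 0.058 m)) and linear speed of each of nut1, nut2, nut3, nut4, nut5, scoop below 0.05 m/s and horizontal distance between scoop and mat_top below 0.05 m and angle between scoop's own z axis and vertical below 0.1 rad and z of scoop in the frame of mat_top between -0.006 and 0.006 m); the robot touches nothing.
It fails at once if the gripper's fingers touch a nut (contact force between the fingers and nut1 above 0.5 N or contact force between the fingers and nut2 above 0.5 N or contact force between the fingers and nut3 above 0.5 N or contact force between the fingers and nut4 above 0.5 N or contact force between the fingers and nut5 above 0.5 N).
It fails at once if a bystander (tape roll or can) is moved more than 30 mm (distance of any of tape_roll, glue_can from where it was at the start of the episode above 0.03 m).
It also fails if it takes over 58 s, if anything falls off the work surface, if the arm or the gripper's body presses on something with over 40 N, if the wrist force passes 120 N, or if a joint passes its speed limit or range.

## Working session

There is one attempt and no reset: what is moved stays moved. The work goes in short steps, Python scripts to look and compute and a tool call to move; the robot and the scene stay as the last step left them, time stands still between calls to the robot, and variables do not carry over. Pictures are saved under pics/ and viewed, at most 10 in all, crops included, and the job is handed in when it is done.

Besides the shell and the picture viewer there is one more tool, called after ">>>" by a JSON object that holds its "method" and its "body". arm_command: Moves the arm, as the interface text tells. Shift numbers are shares of 0.25 m and turn numbers shares of 30 degrees, none past 1 either way. Its arguments: {"type":"object","properties":{"deltas":{"type":"array"},"hand":{"type":"number"}},"required":["deltas"]}

```bash
mkdir -p pics
cat > h.py <<'E'
from rig import env
import numpy as np, cv2
def cam(n,save=None):
    c=env.read_camera(n)
    if save: cv2.imwrite('pics/'+save+'.png',c['img'])
    return c
def ray(c,rc):
    d=np.linalg.solve(c['mtx'],[rc[1],rc[0],1.0]); d=np.array(c['rotation'])@d
    return np.array(c['position']),d/np.linalg.norm(d)
def atz(c,rc,z):
    p,d=ray(c,rc); return p+d*(z-p[2])/d[2]
def tri(rs):
    A=0;b=0
    for p,d in rs:
        M=np.eye(3)-np.outer(d,d); A=A+M; b=b+M@p
    return np.linalg.solve(A,b)
def proj(c,P):
    q=np.array(c['rotation']).T@(np.array(P)-c['position']); q=c['mtx']@q; return q[:2]/q[2]
E
python3 - <<'E'
from h import *
np.set_printoptions(precision=4,suppress=True)
print(env.grip_depth); s=env.state(); print(s['time_s'],s['tcp_pos'],s['eef_rot'],s['grip_width'])
cs={n:cam(n,n+'0') for n in('scene','top','wrist')}
for n,c in cs.items(): print(n,c['position'],c['rotation'][:,2])
for t in ['scoop','scoop_grip','scoop_lip','bin','tray_floor','mat_top','nut1','tape_roll','glue_can']:
    r={}
    for n,c in cs.items():
        m=env.mark_of(t,n)
        for k in m[:6]: print(t,n,round(k['conf'],2),np.array(k['location']).round(1), atz(c,k['location'],0.01))
        if m: r[n]=ray(c,m[0]['location'])
    if len(r)>1 and t!='nut1': print('   TRI',tri(r.values()), {a+b:tri([r[a],r[b]]).round(3) for a in r for b in r if a<b})
E
```

```text
0.0187
0.0 [0.2568 0.6234 0.23  ] [[-0.9246  0.3809 -0.0009]
 [ 0.3809  0.9246 -0.002 ]
 [ 0.0001 -0.0022 -1.    ]] 0.08572004710492775
scene [ 1.2586 -0.8366  0.9169] [-0.5056  0.6119 -0.6083]
top [ 0.3322 -0.0076  1.323 ] [ 0.1998  0.0109 -0.9798]
wrist [0.1791 0.6557 0.3728] [ 0.2975 -0.126  -0.9464]
scoop top 0.56 [259.7 413.3] [ 0.5714 -0.1872  0.01  ]
scoop_grip scene 0.7 [261.4 226.7] [ 0.4101 -0.1129  0.01  ]
scoop_grip top 0.81 [288.  422.6] [ 0.511  -0.2088  0.01  ]
scoop_grip top 0.46 [236.1 234.2] [0.6012 0.204  0.01  ]
   TRI [ 0.4994 -0.1921  0.1071] {'scenetop': array([ 0.499, -0.192,  0.107])}
scoop_lip scene 0.77 [318.  265.8] [ 0.6113 -0.1885  0.01  ]
scoop_lip top 0.7 [243.5 413.2] [ 0.6071 -0.1859  0.01  ]
scoop_lip top 0.29 [279.3 517.7] [ 0.5415 -0.4124  0.01  ]
   TRI [ 0.6083 -0.1861  0.0062] {'scenetop': array([ 0.608, -0.186,  0.006])}
bin scene 0.78 [230.9 365.8] [0.5845 0.2106 0.01  ]
bin scene 0.61 [316.4 267.8] [ 0.6112 -0.1821  0.01  ]
bin top 0.82 [251.4 227.7] [0.5665 0.2151 0.01  ]
   TRI [ 0.5725  0.2207 -0.0027] {'scenetop': array([ 0.572,  0.221, 
[... 790 characters left out ...]
[220.  215.8] [0.6348 0.2473 0.01  ]
nut1 top 0.48 [205.6 239.4] [0.6702 0.1985 0.01  ]
nut1 top 0.45 [235.  235.4] [0.6038 0.2016 0.01  ]
tape_roll scene 0.85 [366.6 162.7] [ 0.5539 -0.4188  0.01  ]
tape_roll top 0.76 [283.1 515.6] [ 0.533  -0.4078  0.01  ]
tape_roll top 0.54 [244.6 413.2] [ 0.6047 -0.186   0.01  ]
tape_roll top 0.21 [258.2 412.3] [ 0.5746 -0.1849  0.01  ]
   TRI [ 0.5374 -0.4117 -0.009 ] {'scenetop': array([ 0.537, -0.412, -0.009])}
glue_can scene 0.8 [190.4 384.4] [0.5093 0.4031 0.01  ]
glue_can scene 0.41 [233.7 388.1] [0.6342 0.2393 0.01  ]
glue_can wrist 0.95 [417.4 254.9] [0.4942 0.4244 0.01  ]
   TRI [0.5017 0.4176 0.0002] {'scenewrist': array([0.502, 0.418, 0.   ])}
```

View pics/top0.png

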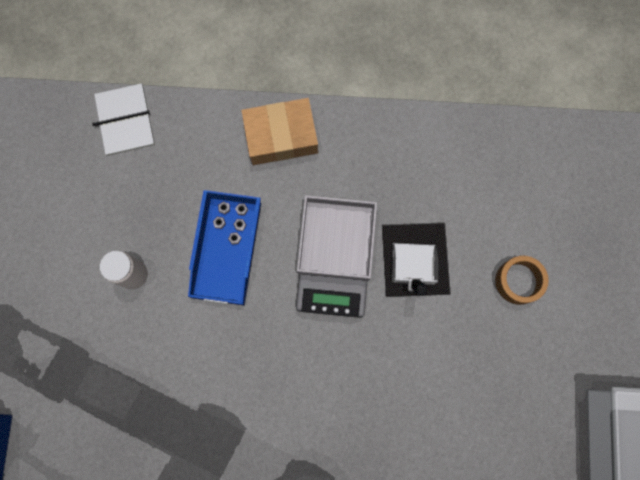

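View pics/scene0.png

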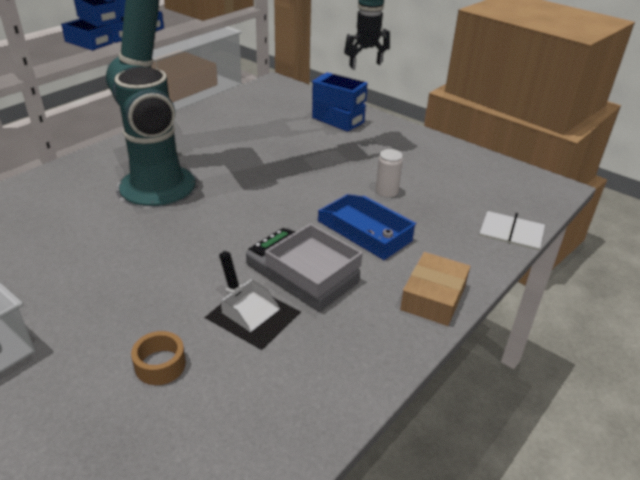

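```bash
cat > fit.py <<'E'
from h import *
from scipy.optimize import minimize
def box(pts): return np.array(pts,float)
yy=.062
BIN=box([[s*.114,t*yy,z] for s,z in((1,.055),(1,.0),(-1,0.036),(-1,0)) for t in(1,-1)]+[[-.056,t*yy,.055] for t in(1,-1)])
MAT=box([[s*.08,t*.07,.004] for s in(1,-1) for t in(1,-1)])
def sil(c,P,p):
    co,si=np.cos(p[2]),np.sin(p[2]); W=P@np.array([[co,si,0],[-si,co,0],[0,0,1]])+[p[0],p[1],0]
    h=cv2.convexHull(np.array([proj(c,w) for w in W],np.float32)); m=np.zeros((480,640),np.uint8)
    cv2.fillPoly(m,[np.round(h*16).astype(np.int32)],1,shift=4); return m
def fit(P,masks,p0):
    def cost(q):
        p=np.array(q)*[.01,.01,.05]+p0; v=0
        for c,m in masks: s=sil(c,P,p); v+=1-(s&m).sum()/(s|m).sum()
        return v
    r=minimize(cost,[0,0,0],method='Nelder-Mead',options=dict(initial_simplex=[[0,0,0],[1,0,0],[0,1,0],[0,0,1]]))
    return r.x*[.01,.01,.05]+p0,r.fun/len(masks)
E
python3 - <<'E'
from fit import *
np.set_printoptions(precision=4,suppress=True)
cs={n:cam(n) for n in('scene','top')}
def hullmask(n,t,near):
    r=env.masks_of(t,n)
    r=[k for k in r if np.hypot(*(np.array(k['location'])-near))<25]
    if not r: return None
    m=r[0]['region'].astype(np.uint8); pts=cv2.findNonZero(m); h=cv2.convexHull(pts); o=np.zeros_like(m); cv2.fillPoly(o,[h],1); print(t,n,r[0]['conf'],m.sum(),o.sum()); return o
B=[(n,hullmask(n,'bin',q)) for n,q in(('scene',(225,366)),('top',(247,226)))]
# colour mask of bin as a check
for n,q in (('scene',(225,366)),('top',(247,226))):
    hsv=cv2.cvtColor(cs[n]['img'],cv2.COLOR_BGR2HSV); m=cv2.inRange(hsv,(105,120,40),(130,255,255))
    k,l,st,ce=cv2.connectedComponentsWithStats(m); i=min(range(1,k),key=lambda i:np.hypot(*(ce[i][::-1]-q))+(1e3 if st[i][4]<800 else 0))
    o=np.zeros_like(m); cv2.fillPoly(o,[cv2.convexHull(cv2.findNonZero((l==i).astype(np.uint8)))],1); print('col',n,st[i]); B.append((n+'c',o))
for sel in (B,B[2:],B[2:3],B[3:]):
    print(fit(BIN,[(cs[n[:-1] if n[-1]=='c' else n],m) for n,m in sel if m is not None],np.array([.573,.215,.05])))
g=cv2.inRange(cs['top']['img'],(0,0,0),(35,35,35))
k,l,st,ce=cv2.connectedComponentsWithStats(g); i=l[290,395]; o=np.zeros_like(g); cv2.fillPoly(o,[cv2.convexHull(cv2.findNonZero((l==i).astype(np.uint8)))],1)
print('mat',st[i],fit(MAT,[(cs['top'],o)],np.array([.575,-.19,.03])))
for n,c in cs.items():
    for k in env.search_frame('nut1',n)[:9]: print(n,round(k['conf'],2),np.array(k['location']).round(1),atz(c,k['location'],.0125))
E
```

```text
bin scene 0.56 3704 3885
bin top 0.6 5953 6727
col scene [ 319  195   96   64 3554]
col top [ 188  191   73  114 5734]
(array([ 0.5717,  0.2231, -0.0836]), np.float64(0.05240520990299663))
(array([ 0.5705,  0.2233, -0.0787]), np.float64(0.06920772509433198))
(array([ 0.5747,  0.2243, -0.0399]), np.float64(0.07737801872843764))
(array([ 0.571 ,  0.2214, -0.0358]), np.float64(0.06175155100274132))
mat [     0      0    640    480 305215] (array([ 0.5417, -0.1628,  0.0744]), np.float64(0.983876953125))
scene 0.47 [234.  391.2] [0.6425 0.2406 0.0125]
top 0.6 [236.6 231.8] [0.5992 0.2087 0.0125]
```

```bash
cat > plan.py <<'E'
from h import *
from scipy.spatial.transform import Rotation as R
R0=np.array([[-1,0,0],[0,1,0],[0,0,-1.]])
def ori(yaw,pitch):  # scoop yaw, tool tilt about world/scoop y in deg (+ = nose down); tool straight down at pitch 0
    return R.from_euler('ZY',[yaw,pitch],degrees=True).as_matrix()@R0
def rows(p0,r0,p1,r1,n,nd=3):
    """constant-world-velocity path; prints groups of identical-ish rows in tool units"""
    w=R.from_matrix(r0.T@r1).as_rotvec(); out=[]
    p=np.array(p0);r=np.array(r0)
    for i in range(n):
        d=r.T@(np.array(p0)+(np.array(p1)-p0)*(i+1)/n-p)
        u=np.round(d/.25,nd); v=np.round(np.degrees(w/n)/30,nd)
        out.append((u,v)); p=p+r@(u*.25); r=r@R.from_rotvec(np.radians(v*30)).as_matrix()
    for u,v in out: print('{'+','.join(f'"{k}":{x:g}' for k,x in zip(['x','y','z','wx','wy','wz'],[*u,*v]) if x)+'}')
    return p,r
E
python3 - <<'E'
from plan import *
s=env.state(); print(s['time_s'])
rows(s['tcp_pos'],s['eef_rot'],[.48,.22,.23],ori(-5,0),12)
print(env.read_camera('wrist')['mtx'])
E
```

```text
1.8
{"x":-0.12,"y":-0.096,"wz":-0.048}
{"x":-0.118,"y":-0.099,"z":0.001,"wz":-0.048}
{"x":-0.115,"y":-0.103,"wz":-0.048}
{"x":-0.112,"y":-0.105,"z":0.001,"wz":-0.048}
{"x":-0.11,"y":-0.107,"wz":-0.048}
{"x":-0.107,"y":-0.111,"z":0.001,"wz":-0.048}
{"x":-0.104,"y":-0.113,"wz":-0.048}
{"x":-0.101,"y":-0.116,"wz":-0.048}
{"x":-0.098,"y":-0.118,"z":0.001,"wz":-0.048}
{"x":-0.096,"y":-0.121,"wz":-0.048}
{"x":-0.092,"y":-0.123,"z":0.001,"wz":-0.048}
{"x":-0.089,"y":-0.125,"wz":-0.048}
[[353.49614787   0.         325.34875207]
 [  0.         353.49614787 234.11179803]
 [  0.           0.           1.        ]]
```

>>> {"method": "arm_command", "body": {"deltas": [{"x":-0.12,"y":-0.096,"wz":-0.048},{"x":-0.118,"y":-0.099,"wz":-0.048},{"x":-0.115,"y":-0.103,"wz":-0.048},{"x":-0.112,"y":-0.105,"wz":-0.048},{"x":-0.11,"y":-0.107,"wz":-0.048}]}}

```text
invalid input at $.deltas[0]: expected keys x, y, z, wx, wy, wz
```

>>> {"method": "arm_command", "body": {"deltas": [{"x":-0.107,"y":-0.111,"wz":-0.048},{"x":-0.104,"y":-0.113,"wz":-0.048},{"x":-0.101,"y":-0.116,"wz":-0.048},{"x":-0.098,"y":-0.118,"wz":-0.048},{"x":-0.096,"y":-0.121,"wz":-0.048}]}}

```text
invalid input at $.deltas[0]: expected keys x, y, z, wx, wy, wz
```

>>> {"method": "arm_command", "body": {"deltas": [{"x":-0.092,"y":-0.123,"wz":-0.048},{"x":-0.089,"y":-0.125,"wz":-0.048},{}]}}

```text
invalid input at $.deltas[0]: expected keys x, y, z, wx, wy, wz
```

Run:
```python
from h import *
np.set_printoptions(precision=4,suppress=True)
s=env.state(); print(s['time_s'],s['tcp_pos'],s['eef_rot'])
c=cam('wrist','w1'); np.savez('w1.npz',**c); print(c['position'])
for k in env.search_frame('nut1','wrist')[:9]: print(round(k['conf'],2),np.array(k['location']).round(1),atz(c,k['location'],.0135))
```

```text
1.85 [0.2571 0.6241 0.2313] [[-0.9246  0.381   0.    ]
 [ 0.381   0.9246  0.    ]
 [ 0.      0.     -1.    ]]
[0.1792 0.6561 0.374 ]
```

View pics/w1.png

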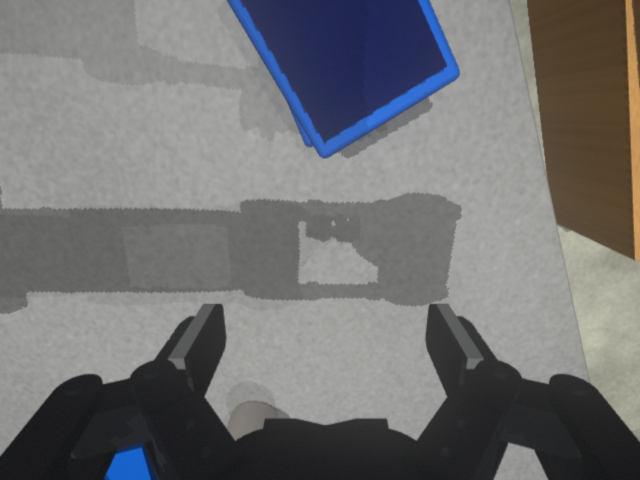

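```bash
sed -i 's/ if x)+/)+/' plan.py
python3 - <<'E'
from plan import *
s=env.state(); print(s['time_s'])
rows(s['tcp_pos'],s['eef_rot'],[.55,.22,.25],ori(-5,0),12)
E
```

```text
1.95
{"x":-0.142,"y":-0.087,"z":-0.006,"wx":0,"wy":-0,"wz":-0.048}
{"x":-0.139,"y":-0.091,"z":-0.006,"wx":0,"wy":-0,"wz":-0.048}
{"x":-0.137,"y":-0.095,"z":-0.007,"wx":0,"wy":-0,"wz":-0.048}
{"x":-0.135,"y":-0.097,"z":-0.006,"wx":0,"wy":-0,"wz":-0.048}
{"x":-0.132,"y":-0.102,"z":-0.006,"wx":0,"wy":-0,"wz":-0.048}
{"x":-0.129,"y":-0.104,"z":-0.006,"wx":0,"wy":-0,"wz":-0.048}
{"x":-0.127,"y":-0.108,"z":-0.007,"wx":0,"wy":-0,"wz":-0.048}
{"x":-0.124,"y":-0.11,"z":-0.006,"wx":0,"wy":-0,"wz":-0.048}
{"x":-0.121,"y":-0.114,"z":-0.006,"wx":0,"wy":-0,"wz":-0.048}
{"x":-0.119,"y":-0.117,"z":-0.006,"wx":0,"wy":-0,"wz":-0.048}
{"x":-0.115,"y":-0.12,"z":-0.007,"wx":0,"wy":-0,"wz":-0.048}
{"x":-0.113,"y":-0.123,"z":-0.006,"wx":0,"wy":-0,"wz":-0.048}
```

>>> {"method": "arm_command", "body": {"deltas": [{"x":-0.142,"y":-0.087,"z":-0.006,"wx":0,"wy":0,"wz":-0.048},{"x":-0.139,"y":-0.091,"z":-0.006,"wx":0,"wy":0,"wz":-0.048},{"x":-0.137,"y":-0.095,"z":-0.006,"wx":0,"wy":0,"wz":-0.048},{"x":-0.135,"y":-0.098,"z":-0.006,"wx":0,"wy":0,"wz":-0.048},{"x":-0.132,"y":-0.102,"z":-0.006,"wx":0,"wy":0,"wz":-0.048}]}}

```text
time_s: 2.45
tcp_pos: [0.3799, 0.454, 0.239]
eef_rot: [[-0.965, 0.261, 0.0], [0.261, 0.965, 0.0], [-0.0, 0.0, -1.0]]
ft_force: [0.7, -0.5, 0.4]
grip_width: 0.0854
finger_force: 0.0
```

>>> {"method": "arm_command", "body": {"deltas": [{"x":-0.129,"y":-0.104,"z":-0.006,"wx":0,"wy":0,"wz":-0.048},{"x":-0.127,"y":-0.108,"z":-0.006,"wx":0,"wy":0,"wz":-0.048},{"x":-0.124,"y":-0.11,"z":-0.006,"wx":0,"wy":0,"wz":-0.048},{"x":-0.121,"y":-0.114,"z":-0.006,"wx":0,"wy":0,"wz":-0.048},{"x":-0.119,"y":-0.117,"z":-0.006,"wx":0,"wy":0,"wz":-0.048}]}}

```text
time_s: 2.95
tcp_pos: [0.502, 0.2857, 0.2466]
eef_rot: [[-0.99, 0.138, 0.001], [0.138, 0.99, 0.0], [-0.001, 0.0, -1.0]]
ft_force: [0.6, -0.5, -0.0]
grip_width: 0.0852
finger_force: 0.0
```

>>> {"method": "arm_command", "body": {"deltas": [{"x":-0.115,"y":-0.12,"z":-0.006,"wx":0,"wy":0,"wz":-0.048},{"x":-0.113,"y":-0.123,"z":-0.006,"wx":0,"wy":0,"wz":-0.048},{"x":0,"y":0,"z":0,"wx":0,"wy":0,"wz":0}]}}

```text
time_s: 3.25
tcp_pos: [0.5528, 0.2156, 0.2497]
eef_rot: [[-0.996, 0.094, 0.002], [0.094, 0.996, -0.002], [-0.002, -0.001, -1.0]]
ft_force: [-0.5, -0.2, 0.9]
grip_width: 0.0856
finger_force: 0.0
```

Run:
```python
from h import *
np.set_printoptions(precision=4,suppress=True)
s=env.state(); print(s['time_s'],s['tcp_pos'],s['eef_rot'],s['qpos'])
c=cam('wrist','w2'); np.savez('w2.npz',**c); print(c['position'])
for k in env.search_frame('nut1','wrist')[:9]: print(round(k['conf'],2),np.array(k['location']).round(1),atz(c,k['location'],.0135))
```

```text
3.25 [0.5528 0.2156 0.2497] [[-0.9956  0.0935  0.0021]
 [ 0.0935  0.9956 -0.0016]
 [-0.0022 -0.0014 -1.    ]] [ 0.3312  0.0987  1.7633 -0.0022  1.2781 -1.1453]
[0.4687 0.2239 0.3922]
0.92 [259.3 349.1] [0.6314 0.2353 0.0135]
0.8 [287.2 316.6] [0.6639 0.1941 0.0135]
0.73 [259.6 312.4] [0.6279 0.1929 0.0135]
0.58 [285.4 348.4] [0.665  0.2321 0.0135]
0.55 [233.5 317.9] [0.5966 0.2024 0.0135]
```

View pics/w2.png

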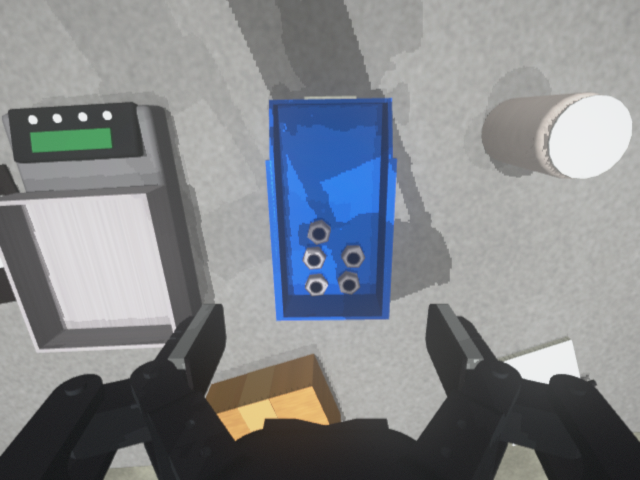

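Run:
```python
from fit import *
np.set_printoptions(precision=4,suppress=True)
c=dict(np.load('w2.npz'))
for rc,z in(((319.5,276),.055),((318.5,391),.055),((99,269.5),.036),((98,391.5),.036),((295,288),.004),((295,379),.004)): print(rc,atz(c,rc,z))
print('tray rim',[atz(c,rc,.086) for rc in((193,-2),(187,158),(351,38))],'floor corners',[atz(c,rc,.05) for rc in((328,66),(328,172))])
hsv=cv2.cvtColor(c['img'],cv2.COLOR_BGR2HSV); m=cv2.inRange(hsv,(100,120,40),(130,255,255)); m[:, :255]=0;m[:,410:]=0;m[330:]=0
o=np.zeros_like(m); cv2.fillPoly(o,[cv2.convexHull(cv2.findNonZero(m))],1)
f=[fit(BIN,[(c,o)],np.array([.575,.22,-.09])) for _ in (0,)]; print(f)
p=f[0][0]; co,si=np.cos(p[2]),np.sin(p[2])
for x,y in((.6314,.2353),(.6639,.1941),(.6279,.1929),(.665,.2321),(.5966,.2024)): print(np.array([x-p[0],y-p[1]])@np.array([[co,-si],[si,co]]))
```

```text
(319.5, 276) [0.6779 0.1489 0.055 ]
(318.5, 391) [0.6881 0.2749 0.055 ]
(99, 269.5) [0.4516 0.1716 0.036 ]
(98, 391.5) [0.4614 0.286  0.036 ]
(295, 288) [0.6763 0.1571 0.004 ]
(295, 379) [0.6865 0.269  0.004 ]
tray rim [array([ 0.5087, -0.0711,  0.086 ]), array([0.5164, 0.0711, 0.086 ]), array([ 0.6736, -0.0951,  0.086 ])] floor corners [array([ 0.6705, -0.09  ,  0.05  ]), array([0.6813, 0.0294, 0.05  ])]
[(array([ 0.5703,  0.2196, -0.0823]), np.float64(0.016924790685975077))]
[0.0596 0.0207]
[ 0.0954 -0.0177]
[ 0.0596 -0.0219]
[0.0933 0.0202]
[ 0.0276 -0.015 ]
```

Run:
```python
from plan import *
s=env.state(); print(s['time_s'])
rows(s['tcp_pos'],s['eef_rot'],[.471,-.194,.215],ori(3,-15),10)
```

```text
3.35
{"x":0.017,"y":-0.167,"z":0.014,"wx":-0.004,"wy":-0.05,"wz":-0.027}
{"x":0.019,"y":-0.167,"z":0.013,"wx":-0.004,"wy":-0.05,"wz":-0.027}
{"x":0.022,"y":-0.167,"z":0.011,"wx":-0.004,"wy":-0.05,"wz":-0.027}
{"x":0.024,"y":-0.167,"z":0.011,"wx":-0.004,"wy":-0.05,"wz":-0.027}
{"x":0.027,"y":-0.166,"z":0.01,"wx":-0.004,"wy":-0.05,"wz":-0.027}
{"x":0.03,"y":-0.166,"z":0.009,"wx":-0.004,"wy":-0.05,"wz":-0.027}
{"x":0.033,"y":-0.165,"z":0.008,"wx":-0.004,"wy":-0.05,"wz":-0.027}
{"x":0.034,"y":-0.165,"z":0.007,"wx":-0.004,"wy":-0.05,"wz":-0.027}
{"x":0.038,"y":-0.165,"z":0.005,"wx":-0.004,"wy":-0.05,"wz":-0.027}
{"x":0.039,"y":-0.164,"z":0.004,"wx":-0.004,"wy":-0.05,"wz":-0.027}
```

>>> {"method": "arm_command", "body": {"deltas": [{"x":0.017,"y":-0.167,"z":0.014,"wx":-0.004,"wy":-0.05,"wz":-0.027},{"x":0.019,"y":-0.167,"z":0.013,"wx":-0.004,"wy":-0.05,"wz":-0.027},{"x":0.022,"y":-0.167,"z":0.011,"wx":-0.004,"wy":-0.05,"wz":-0.027},{"x":0.024,"y":-0.167,"z":0.011,"wx":-0.004,"wy":-0.05,"wz":-0.027},{"x":0.027,"y":-0.166,"z":0.01,"wx":-0.004,"wy":-0.05,"wz":-0.027}]}}

```text
time_s: 3.85
tcp_pos: [0.51, 0.0134, 0.2323]
eef_rot: [[-0.991, 0.015, 0.132], [0.016, 1.0, 0.004], [-0.132, 0.006, -0.991]]
ft_force: [-0.1, -1.0, 0.6]
grip_width: 0.0854
finger_force: 0.0
```

>>> {"method": "arm_command", "body": {"deltas": [{"x":0.03,"y":-0.166,"z":0.009,"wx":-0.004,"wy":-0.05,"wz":-0.027},{"x":0.033,"y":-0.165,"z":0.008,"wx":-0.004,"wy":-0.05,"wz":-0.027},{"x":0.034,"y":-0.165,"z":0.007,"wx":-0.004,"wy":-0.05,"wz":-0.027},{"x":0.038,"y":-0.165,"z":0.005,"wx":-0.004,"wy":-0.05,"wz":-0.027},{"x":0.039,"y":-0.164,"z":0.004,"wx":-0.004,"wy":-0.05,"wz":-0.027}]}}

```text
time_s: 4.35
tcp_pos: [0.4716, -0.1933, 0.2153]
eef_rot: [[-0.964, -0.056, 0.261], [-0.053, 0.998, 0.017], [-0.262, 0.002, -0.965]]
ft_force: [1.3, -0.0, -0.1]
grip_width: 0.0855
finger_force: 0.0
```

>>> {"method": "arm_command", "body": {"deltas": [{"x":0,"y":0,"z":0,"wx":0,"wy":0,"wz":0},{"x":0,"y":0,"z":0,"wx":0,"wy":0,"wz":0}]}}

```text
time_s: 4.55
tcp_pos: [0.4714, -0.1933, 0.2149]
eef_rot: [[-0.965, -0.051, 0.259], [-0.049, 0.999, 0.017], [-0.259, 0.003, -0.966]]
ft_force: [0.7, -0.2, -0.9]
grip_width: 0.0852
finger_force: 0.0
```

Run:
```python
from h import *
np.set_printoptions(precision=4,suppress=True)
s=env.state(); print(s['time_s'],s['tcp_pos'],s['eef_rot'],s['qpos'])
c=cam('wrist','w3'); np.savez('w3.npz',**c)
print(proj(c,[.4994,-.1921,.107]),proj(c,[.6083,-.1861,.006]))
for t,z in(('scoop_grip',.106),('scoop_lip',.005),('mat_top',.004),('tray_floor',.05)):
  for k in env.mark_of(t,'wrist')[:2]: print(t,round(k['conf'],2),np.array(k['location']).round(1),atz(c,k['location'],z))
```

```text
4.55 [ 0.4714 -0.1933  0.2149] [[-0.9646 -0.0513  0.2586]
 [-0.0486  0.9987  0.0166]
 [-0.2591  0.0034 -0.9658]] [-0.5388 -0.1942  2.1301  0.176   0.9953 -2.2408]
[324.3844 229.83  ] [324.8138 260.8137]
scoop_grip 0.89 [224.1 328.3] [ 0.4948 -0.1894  0.106 ]
scoop_lip 0.77 [258.6 322.8] [ 0.6059 -0.1886  0.005 ]
tray_floor 0.65 [286.6 480.6] [ 0.6001 -0.0205  0.05  ]
```

View pics/w3.png

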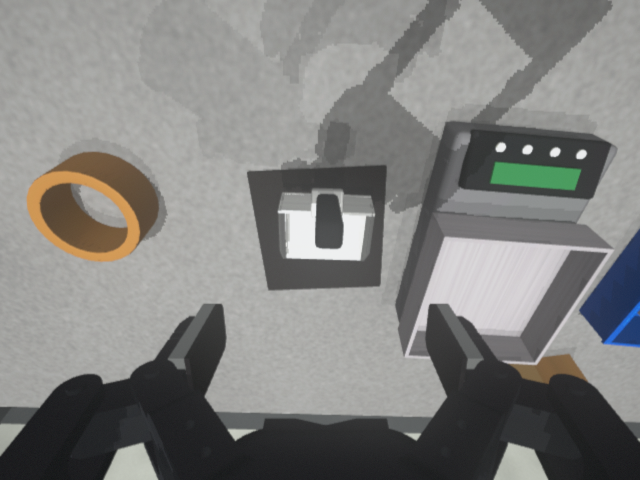

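Run:
```python
from plan import *
np.set_printoptions(precision=4,suppress=True)
c=dict(np.load('w3.npz')); T=cam('top');S=cam('scene')
g=[ray(T,(288.,422.6)),ray(S,(261.4,226.7)),ray(c,(224.1,328.3))]; l=[ray(T,(243.5,413.2)),ray(S,(318.,265.8)),ray(c,(258.6,322.8))]
print(tri(g),tri(l),tri([g[0],g[2]]),tri([g[1],g[2]]))
a,b=atz(c,(258,286),.004),atz(c,(261,363),.004); d=b-a; print('lip edge',a,b,np.degrees(np.arctan2(-d[0],d[1])),np.linalg.norm(d),(a+b)/2)
m=[atz(c,q,.004) for q in((172,248),(166,386),(285,379),(290,269))]; print(m,np.mean(m,0))
i=c['img'][185:275,265:390]; cv2.imwrite('pics/w3c.png',cv2.resize(i,None,fx=6,fy=6,interpolation=cv2.INTER_CUBIC))
```

```text
[ 0.4978 -0.1908  0.1047] [ 0.6077 -0.1868  0.0048] [ 0.4971 -0.1918  0.1044] [ 0.4972 -0.1884  0.1032]
lip edge [ 0.608  -0.2315  0.004 ] [ 0.6079 -0.1412  0.004 ] 0.0956085388011781 0.09022337500337453 [ 0.6079 -0.1863  0.004 ]
[array([ 0.5017, -0.2682,  0.004 ]), array([ 0.4883, -0.1318,  0.004 ]), array([ 0.6442, -0.1173,  0.004 ]), array([ 0.6594, -0.2531,  0.004 ])] [ 0.5734 -0.1926  0.004 ]
```

View pics/w3c.png

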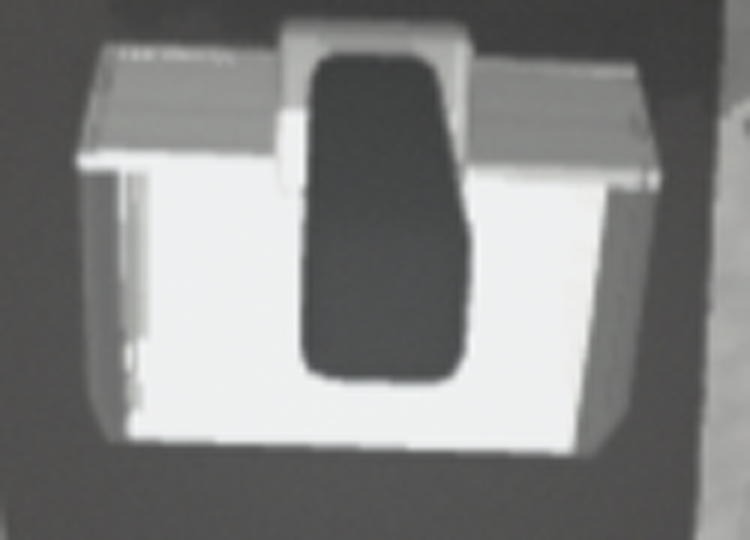

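Run:
```python
from plan import *
s=env.state(); print(s['time_s'])
rows(s['tcp_pos'],s['eef_rot'],[.5039,-.190,.083],ori(1,-15),5)
```

```text
4.9
{"x":0.003,"y":0,"z":0.109,"wx":0.005,"wy":0,"wz":0.014}
{"x":0.003,"y":0,"z":0.108,"wx":0.005,"wy":0,"wz":0.014}
{"x":0.003,"y":0.001,"z":0.109,"wx":0.005,"wy":0,"wz":0.014}
{"x":0.003,"y":0.001,"z":0.109,"wx":0.005,"wy":0,"wz":0.014}
{"x":0.003,"y":0.001,"z":0.108,"wx":0.005,"wy":0,"wz":0.014}
```

>>> {"method": "arm_command", "body": {"deltas": [{"x":0.003,"y":0,"z":0.109,"wx":0.005,"wy":0,"wz":0.014},{"x":0.003,"y":0,"z":0.109,"wx":0.005,"wy":0,"wz":0.014},{"x":0.003,"y":0.001,"z":0.109,"wx":0.005,"wy":0,"wz":0.014},{"x":0.003,"y":0.001,"z":0.109,"wx":0.005,"wy":0,"wz":0.014},{"x":0.003,"y":0.001,"z":0.108,"wx":0.005,"wy":0,"wz":0.014}]}}

```text
time_s: 5.4
tcp_pos: [0.5041, -0.1906, 0.082]
eef_rot: [[-0.966, -0.016, 0.26], [-0.015, 1.0, 0.003], [-0.26, -0.001, -0.966]]
ft_force: [0.1, -1.5, 0.3]
grip_width: 0.0853
finger_force: 0.0
```

>>> {"method": "arm_command", "body": {"deltas": [{"x":0,"y":0,"z":0,"wx":0,"wy":0,"wz":0},{"x":0,"y":0,"z":0,"wx":0,"wy":0,"wz":0}]}}

```text
time_s: 5.6
tcp_pos: [0.5033, -0.1906, 0.0825]
eef_rot: [[-0.966, -0.016, 0.258], [-0.015, 1.0, 0.004], [-0.258, -0.0, -0.966]]
ft_force: [1.0, -0.5, 0.5]
grip_width: 0.0854
finger_force: 0.0
```

>>> {"method": "arm_command", "body": {"deltas": [{"x":0,"y":0,"z":0,"wx":0,"wy":0,"wz":0},{"x":0,"y":0,"z":0,"wx":0,"wy":0,"wz":0},{"x":0,"y":0,"z":0,"wx":0,"wy":0,"wz":0},{"x":0,"y":0,"z":0,"wx":0,"wy":0,"wz":0},{"x":0,"y":0,"z":0,"wx":0,"wy":0,"wz":0}], "hand": 1}}

```text
time_s: 6.1
tcp_pos: [0.5039, -0.1917, 0.0837]
eef_rot: [[-0.965, -0.014, 0.261], [-0.014, 1.0, 0.002], [-0.261, -0.001, -0.965]]
ft_force: [-0.8, -0.9, 2.0]
grip_width: 0.0194
finger_force: 58.9
```

>>> {"method": "arm_command", "body": {"deltas": [{"x":0,"y":0,"z":0,"wx":0,"wy":0,"wz":0},{"x":0,"y":0,"z":0,"wx":0,"wy":0,"wz":0},{"x":0,"y":0,"z":0,"wx":0,"wy":0,"wz":0}]}}

```text
time_s: 6.4
tcp_pos: [0.5039, -0.1917, 0.0836]
eef_rot: [[-0.965, -0.014, 0.26], [-0.014, 1.0, 0.002], [-0.26, -0.001, -0.965]]
ft_force: [-2.7, -0.0, 5.6]
grip_width: 0.0194
finger_force: 59.2
```

```bash
cat >> plan.py <<'E'
O=np.array([-.061,-.001,.0797]); LIP=np.array([.0425,0,0]); B0=np.array([.570,.220,0]); BY=-4.6
def lip(p,yaw,pitch):  # tool pose for lip at world p
    Rs=R.from_euler('ZY',[yaw,pitch],degrees=True).as_matrix()
    return np.array(p)+Rs@(O-LIP), ori(yaw,pitch-15)
def inbin(x,y,z): return B0+R.from_euler('Z',BY,degrees=True).apply([x,y,z])
def seq(steps,start=None):
    s=env.state(); p,r=start or (s['tcp_pos'],s['eef_rot']); print('t',s['time_s'])
    for (q,o),n in steps: print('--',np.round(q,4)); p,r=rows(p,r,q,o,n)
    return p,r
E
python3 - <<'E'
from plan import *
s=env.state()
seq([((s['tcp_pos']+[0,0,.125],s['eef_rot']),4),(lip(inbin(0,0,.13),BY,3),10),(lip(inbin(0,0,.012),BY,3),4)])
E
```

```text
t 6.4
-- [ 0.5039 -0.1917  0.2086]
{"x":-0.033,"y":-0,"z":-0.121,"wx":0,"wy":0,"wz":0}
{"x":-0.032,"y":-0,"z":-0.12,"wx":0,"wy":0,"wz":0}
{"x":-0.033,"y":-0,"z":-0.121,"wx":0,"wy":0,"wz":0}
{"x":-0.032,"y":-0.001,"z":-0.121,"wx":0,"wy":0,"wz":0}
-- [0.4711 0.227  0.215 ]
{"x":0.01,"y":0.168,"z":-0.005,"wx":0.004,"wy":0.01,"wz":0.018}
{"x":0.011,"y":0.167,"z":-0.006,"wx":0.004,"wy":0.01,"wz":0.018}
{"x":0.013,"y":0.168,"z":-0.006,"wx":0.004,"wy":0.01,"wz":0.018}
{"x":0.014,"y":0.167,"z":-0.006,"wx":0.004,"wy":0.01,"wz":0.018}
{"x":0.016,"y":0.167,"z":-0.007,"wx":0.004,"wy":0.01,"wz":0.018}
{"x":0.018,"y":0.167,"z":-0.007,"wx":0.004,"wy":0.01,"wz":0.018}
{"x":0.019,"y":0.167,"z":-0.007,"wx":0.004,"wy":0.01,"wz":0.018}
{"x":0.021,"y":0.166,"z":-0.007,"wx":0.004,"wy":0.01,"wz":0.018}
{"x":0.023,"y":0.167,"z":-0.008,"wx":0.004,"wy":0.01,"wz":0.018}
{"x":0.024,"y":0.166,"z":-0.008,"wx":0.004,"wy":0.01,"wz":0.018}
-- [0.4711 0.227  0.097 ]
{"x":0.025,"y":-0,"z":0.115,"wx":0,"wy":0.001,"wz":-0.001}
{"x":0.024,"y":-0,"z":0.116,"wx":0,"wy":0.001,"wz":-0.001}
{"x":0.025,"y":-0,"z":0.115,"wx":0,"wy":0.001,"wz":-0.001}
{"x":0.024,"y":-0,"z":0.116,"wx":0,"wy":0.001,"wz":-0.001}
```

>>> {"method": "arm_command", "body": {"deltas": [{"x":-0.033,"y":0,"z":-0.121,"wx":0,"wy":0,"wz":0},{"x":-0.032,"y":0,"z":-0.121,"wx":0,"wy":0,"wz":0},{"x":-0.033,"y":0,"z":-0.121,"wx":0,"wy":0,"wz":0},{"x":-0.032,"y":0,"z":-0.121,"wx":0,"wy":0,"wz":0}]}}

```text
time_s: 6.8
tcp_pos: [0.5023, -0.1909, 0.2079]
eef_rot: [[-0.966, -0.015, 0.257], [-0.014, 1.0, 0.004], [-0.257, 0.0, -0.966]]
ft_force: [0.2, -0.9, -2.6]
grip_width: 0.0195
finger_force: 59.3
```

>>> {"method": "arm_command", "body": {"deltas": [{"x":0.01,"y":0.168,"z":-0.005,"wx":0.004,"wy":0.01,"wz":0.018},{"x":0.011,"y":0.167,"z":-0.006,"wx":0.004,"wy":0.01,"wz":0.018},{"x":0.013,"y":0.168,"z":-0.006,"wx":0.004,"wy":0.01,"wz":0.018},{"x":0.014,"y":0.167,"z":-0.006,"wx":0.004,"wy":0.01,"wz":0.018},{"x":0.016,"y":0.167,"z":-0.007,"wx":0.004,"wy":0.01,"wz":0.018}]}}

```text
time_s: 7.3
tcp_pos: [0.4857, 0.0194, 0.2102]
eef_rot: [[-0.972, 0.035, 0.232], [0.034, 0.999, -0.008], [-0.232, 0.0, -0.973]]
ft_force: [0.7, 0.8, -2.2]
grip_width: 0.0193
finger_force: 59.9
```

>>> {"method": "arm_command", "body": {"deltas": [{"x":0.018,"y":0.167,"z":-0.007,"wx":0.004,"wy":0.01,"wz":0.018},{"x":0.019,"y":0.167,"z":-0.007,"wx":0.004,"wy":0.01,"wz":0.018},{"x":0.021,"y":0.166,"z":-0.007,"wx":0.004,"wy":0.01,"wz":0.018},{"x":0.023,"y":0.167,"z":-0.008,"wx":0.004,"wy":0.01,"wz":0.018},{"x":0.024,"y":0.166,"z":-0.008,"wx":0.004,"wy":0.01,"wz":0.018}]}}

```text
time_s: 7.8
tcp_pos: [0.4692, 0.2289, 0.2135]
eef_rot: [[-0.975, 0.082, 0.206], [0.08, 0.997, -0.017], [-0.207, -0.0, -0.978]]
ft_force: [0.9, -0.5, -1.5]
grip_width: 0.0194
finger_force: 59.9
```

>>> {"method": "arm_command", "body": {"deltas": [{"x":0,"y":0,"z":0,"wx":0,"wy":0,"wz":0},{"x":0,"y":0,"z":0,"wx":0,"wy":0,"wz":0}]}}

```text
time_s: 8.0
tcp_pos: [0.4695, 0.2281, 0.2134]
eef_rot: [[-0.975, 0.079, 0.206], [0.077, 0.997, -0.017], [-0.206, -0.001, -0.978]]
ft_force: [0.7, -0.2, -1.7]
grip_width: 0.0191
finger_force: 60.8
```

Run:
```python
from plan import *
np.set_printoptions(precision=4,suppress=True)
s=env.state(); print(s['tcp_pos'],s['qpos'])
c=cam('wrist','w4'); np.savez('w4.npz',**c); T=cam('top'); S=cam('scene')
W=R.from_matrix(s['eef_rot']@R0.T)
# predicted lip in world from tool pose
Rs=s['eef_rot']@R0.T@R.from_euler('Y',15,degrees=True).as_matrix(); L=s['tcp_pos']-Rs@(O-LIP)
print('pred lip',L,proj(c,L)[::-1],proj(T,L)[::-1],proj(S,L)[::-1])
for n in('wrist','top','scene'):
  for k in env.mark_of('scoop_lip',n)[:1]: print(n,round(k['conf'],2),np.array(k['location']).round(1))
seq([(lip(inbin(0,0,.012),BY,3),4)])
```

```text
[0.4695 0.2281 0.2134] [ 0.4777 -0.1301  2.0706 -0.1286  1.0282 -0.957 ]
pred lip [0.5683 0.2212 0.1282] [326.9658 326.5054] [239.3468 215.5831] [187.9755 366.8282]
wrist 0.2 [285.8 323.5]
top 0.89 [239.7 215.3]
scene 0.71 [189.  365.8]
t 8.3
-- [0.4711 0.227  0.097 ]
{"x":0.024,"y":0.001,"z":0.115,"wx":-0,"wy":0,"wz":-0.002}
{"x":0.024,"y":0.001,"z":0.115,"wx":-0,"wy":0,"wz":-0.002}
{"x":0.024,"y":0,"z":0.115,"wx":-0,"wy":0,"wz":-0.002}
{"x":0.024,"y":0.001,"z":0.115,"wx":-0,"wy":0,"wz":-0.002}
```

View pics/w4.png

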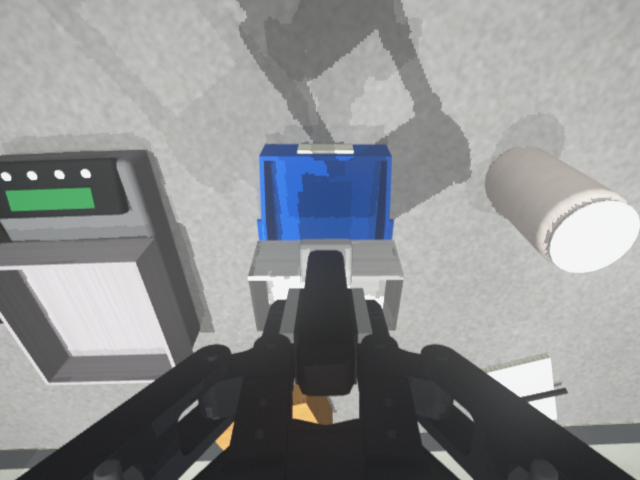

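>>> {"method": "arm_command", "body": {"deltas": [{"x":0.024,"y":0.001,"z":0.115,"wx":0,"wy":0,"wz":-0.002},{"x":0.024,"y":0.001,"z":0.115,"wx":0,"wy":0,"wz":-0.002},{"x":0.024,"y":0,"z":0.115,"wx":0,"wy":0,"wz":-0.002},{"x":0.024,"y":0.001,"z":0.115,"wx":0,"wy":0,"wz":-0.002}]}}

```text
time_s: 8.7
tcp_pos: [0.4715, 0.2274, 0.0965]
eef_rot: [[-0.975, 0.08, 0.209], [0.078, 0.997, -0.016], [-0.209, 0.0, -0.978]]
ft_force: [0.2, -0.2, -3.2]
grip_width: 0.0193
finger_force: 60.8
```

>>> {"method": "arm_command", "body": {"deltas": [{"x":0,"y":0,"z":0,"wx":0,"wy":0,"wz":0}]}}

```text
time_s: 8.8
tcp_pos: [0.4674, 0.2253, 0.0924]
eef_rot: [[-0.977, 0.08, 0.199], [0.077, 0.997, -0.021], [-0.2, -0.005, -0.98]]
ft_force: [-1.3, -0.6, -2.5]
grip_width: 0.0194
finger_force: 60.7
```

>>> {"method": "arm_command", "body": {"deltas": [{"x":0.004,"y":0,"z":0.02,"wx":0,"wy":0,"wz":0},{"x":0,"y":0,"z":0,"wx":0,"wy":0,"wz":0}]}}

```text
time_s: 9.0
tcp_pos: [0.4723, 0.2284, 0.0933]
eef_rot: [[-0.975, 0.078, 0.21], [0.077, 0.997, -0.016], [-0.21, 0.001, -0.978]]
ft_force: [-0.0, -0.5, -1.8]
grip_width: 0.0192
finger_force: 60.7
```

>>> {"method": "arm_command", "body": {"deltas": [{"x":0.001,"y":0,"z":0.006,"wx":0,"wy":0,"wz":0},{"x":0,"y":0,"z":0,"wx":0,"wy":0,"wz":0}]}}

```text
time_s: 9.2
tcp_pos: [0.4722, 0.2287, 0.092]
eef_rot: [[-0.975, 0.078, 0.21], [0.076, 0.997, -0.015], [-0.211, 0.001, -0.978]]
ft_force: [-0.7, 0.5, -2.2]
grip_width: 0.0193
finger_force: 60.7
```

>>> {"method": "arm_command", "body": {"deltas": [{"x":0.001,"y":0,"z":0.006,"wx":0,"wy":0,"wz":0},{"x":0,"y":0,"z":0,"wx":0,"wy":0,"wz":0}]}}

```text
time_s: 9.4
tcp_pos: [0.4714, 0.2284, 0.0893]
eef_rot: [[-0.975, 0.078, 0.208], [0.076, 0.997, -0.016], [-0.209, 0.0, -0.978]]
ft_force: [0.4, -0.9, -2.0]
grip_width: 0.0195
finger_force: 60.7
```

>>> {"method": "arm_command", "body": {"deltas": [{"x":0.001,"y":0,"z":0.005,"wx":0,"wy":0,"wz":0},{"x":0,"y":0,"z":0,"wx":0,"wy":0,"wz":0}]}}

```text
time_s: 9.6
tcp_pos: [0.4722, 0.2287, 0.0887]
eef_rot: [[-0.975, 0.078, 0.21], [0.076, 0.997, -0.016], [-0.21, 0.001, -0.978]]
ft_force: [-1.7, 0.4, 2.2]
grip_width: 0.019
finger_force: 61.4
```

>>> {"method": "arm_command", "body": {"deltas": [{"x":0.001,"y":0,"z":0.004,"wx":0,"wy":0,"wz":0},{"x":0,"y":0,"z":0,"wx":0,"wy":0,"wz":0}]}}

```text
time_s: 9.8
tcp_pos: [0.4726, 0.2289, 0.0881]
eef_rot: [[-0.974, 0.077, 0.211], [0.076, 0.997, -0.015], [-0.211, 0.001, -0.977]]
ft_force: [-1.9, 0.3, 4.8]
grip_width: 0.0194
finger_force: 61.8
```

Run:
```python
from plan import *
s=env.state(); p=s['tcp_pos']; r=s['eef_rot']; L=p-lip([0,0,0],BY,3)[0]
print('lip in bin',R.from_euler('Z',-BY,degrees=True).apply(L-B0))
q,_=lip(inbin(.100,0,.004),BY,3); q[2]=p[2]
seq([((q,r),8)])
```

```text
lip in bin [0.00138096 0.00207376 0.00311451]
t 9.8
-- [0.5707 0.2189 0.0881]
{"x":-0.048,"y":-0.001,"z":0.01,"wx":0,"wy":0,"wz":0}
{"x":-0.048,"y":-0.001,"z":0.011,"wx":0,"wy":0,"wz":0}
{"x":-0.049,"y":-0.002,"z":0.01,"wx":0,"wy":0,"wz":0}
{"x":-0.048,"y":-0.001,"z":0.011,"wx":0,"wy":0,"wz":0}
{"x":-0.048,"y":-0.001,"z":0.01,"wx":0,"wy":0,"wz":0}
{"x":-0.048,"y":-0.001,"z":0.011,"wx":0,"wy":0,"wz":0}
{"x":-0.048,"y":-0.001,"z":0.01,"wx":0,"wy":0,"wz":0}
{"x":-0.049,"y":-0.001,"z":0.01,"wx":0,"wy":0,"wz":0}
```

>>> {"method": "arm_command", "body": {"deltas": [{"x":-0.048,"y":-0.001,"z":0.01,"wx":0,"wy":0,"wz":0},{"x":-0.048,"y":-0.001,"z":0.01,"wx":0,"wy":0,"wz":0},{"x":-0.048,"y":-0.001,"z":0.01,"wx":0,"wy":0,"wz":0},{"x":-0.048,"y":-0.001,"z":0.011,"wx":0,"wy":0,"wz":0}]}}

```text
time_s: 10.2
tcp_pos: [0.5218, 0.2238, 0.0876]
eef_rot: [[-0.975, 0.078, 0.21], [0.076, 0.997, -0.015], [-0.21, 0.001, -0.978]]
ft_force: [-3.8, 0.6, 7.0]
grip_width: 0.0194
finger_force: 62.0
```

>>> {"method": "arm_command", "body": {"deltas": [{"x":-0.048,"y":-0.001,"z":0.01,"wx":0,"wy":0,"wz":0},{"x":-0.048,"y":-0.001,"z":0.011,"wx":0,"wy":0,"wz":0}]}}

```text
time_s: 10.4
tcp_pos: [0.5464, 0.2213, 0.0875]
eef_rot: [[-0.975, 0.078, 0.21], [0.076, 0.997, -0.016], [-0.21, 0.001, -0.978]]
ft_force: [-3.6, 0.5, 7.8]
grip_width: 0.0196
finger_force: 62.0
```

Run:
```python
from plan import *
np.set_printoptions(precision=4,suppress=True)
s=env.state(); p=s['tcp_pos']; L=p-lip([0,0,0],BY,3)[0]
print(s['time_s'],p,s['ft_force'],'lip in bin',R.from_euler('Z',-BY,degrees=True).apply(L-B0))
T=cam('top','t5'); S=cam('scene','s5')
a=cv2.resize(T['img'][170:310,160:300],None,fx=4,fy=4,interpolation=cv2.INTER_CUBIC)[:400]
b=cv2.resize(S['img'][170:270,310:430],None,fx=4,fy=4,interpolation=cv2.INTER_CUBIC)[:400]
cv2.imwrite('pics/c5.png',cv2.resize(np.hstack([a[:, :400],b[:400,:400]]),(800,400)))
```

```text
10.4 [0.5464 0.2213 0.0875] [-3.579   0.4541  7.7514] lip in bin [0.0755 0.0004 0.0025]
```

View pics/c5.png

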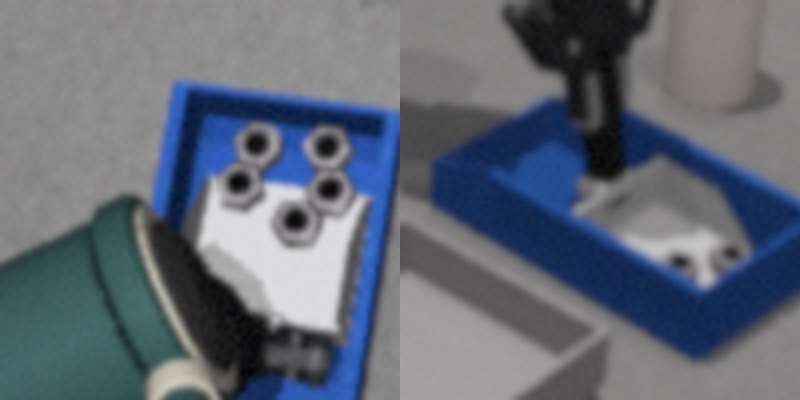

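>>> {"method": "arm_command", "body": {"deltas": [{"x":-0.04,"y":0,"z":0.009,"wx":0,"wy":0,"wz":0},{"x":-0.04,"y":0,"z":0.009,"wx":0,"wy":0,"wz":0},{"x":-0.03,"y":0,"z":0.006,"wx":0,"wy":0,"wz":0},{"x":0,"y":0,"z":0,"wx":0,"wy":0,"wz":0}]}}

```text
time_s: 10.9
tcp_pos: [0.5736, 0.2188, 0.0865]
eef_rot: [[-0.975, 0.078, 0.209], [0.076, 0.997, -0.016], [-0.209, 0.0, -0.978]]
ft_force: [2.1, -0.2, 1.4]
grip_width: 0.0194
finger_force: 61.1
```

>>> {"method": "arm_command", "body": {"deltas": [{"x":-0.012,"y":0,"z":0.003,"wx":0,"wy":0,"wz":0},{"x":0,"y":0,"z":0,"wx":0,"wy":0,"wz":0}]}}

```text
time_s: 11.1
tcp_pos: [0.5758, 0.2187, 0.0866]
eef_rot: [[-0.975, 0.078, 0.208], [0.076, 0.997, -0.016], [-0.209, 0.0, -0.978]]
ft_force: [-1.2, -0.3, 5.4]
grip_width: 0.0195
finger_force: 61.5
```

>>> {"method": "arm_command", "body": {"deltas": [{"x":-0.01,"y":0,"z":0.002,"wx":0,"wy":0,"wz":0},{"x":0,"y":0,"z":0,"wx":0,"wy":0,"wz":0}]}}

```text
time_s: 11.3
tcp_pos: [0.578, 0.2185, 0.0866]
eef_rot: [[-0.975, 0.078, 0.208], [0.076, 0.997, -0.016], [-0.208, 0.0, -0.978]]
ft_force: [-3.0, 0.7, 5.2]
grip_width: 0.0192
finger_force: 61.8
```

Run:
```python
from plan import *
np.set_printoptions(precision=4,suppress=True)
s=env.state(); p=s['tcp_pos']; L=p-lip([0,0,0],BY,3)[0]
print(s['time_s'],p,s['ft_force'],'lip in bin',R.from_euler('Z',-BY,degrees=True).apply(L-B0))
T=cam('top','t6'); S=cam('scene','s6')
a=cv2.resize(T['img'][170:310,160:300],None,fx=4,fy=4,interpolation=cv2.INTER_CUBIC)[:400]
b=cv2.resize(S['img'][170:270,330:430],None,fx=4,fy=4,interpolation=cv2.INTER_CUBIC)[:400]
cv2.imwrite('pics/c6.png',np.hstack([a[:, :400],b[:400,:400]]))
```

```text
11.3 [0.578  0.2185 0.0866] [-2.9968  0.6654  5.182 ] lip in bin [0.1073 0.0002 0.0016]
```

View pics/c6.png

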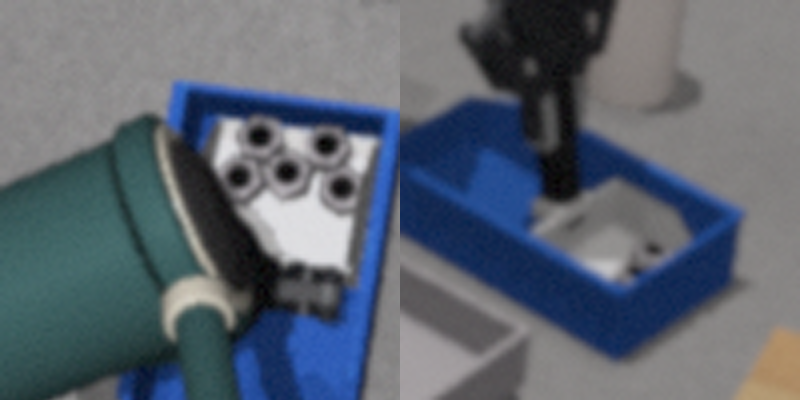

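```bash
cat >> plan.py <<'E'
def rear(p,yaw,pitch):
    Rs=R.from_euler('ZY',[yaw,pitch],degrees=True).as_matrix()
    return np.array(p)+Rs@(O+LIP), ori(yaw,pitch-15)
T0=np.array([.600,-.018,0])
def intray(x,y,z): return T0+R.from_euler('Z',-4.6,degrees=True).apply([x,y,z])
E
python3 - <<'E'
from plan import *
s=env.state(); p=s['tcp_pos']; r=s['eef_rot']
st=[]
Rr=p-rear([0,0,0],BY,3)[0]; print('rear',Rr)
for k in range(1,5): st.append((rear(Rr+[-.002*k/4,0,.003*k/4],BY,3-23*k/4),2))
P,Q=seq(st)
seq([(rear(Rr+[-.002,0,.135],BY,-20),5),(rear(intray(-.100,0,.145),BY,-20),9)],(P,Q))
E
```

```text
rear [0.59232145 0.21839982 0.00603268]
t 11.4
-- [0.5695 0.2192 0.0855]
{"x":0.017,"y":-0,"z":-0.001,"wx":0.001,"wy":-0.095,"wz":0.002}
{"x":0.017,"y":-0,"z":-0.003,"wx":0.001,"wy":-0.095,"wz":0.002}
-- [0.5613 0.2198 0.0836]
{"x":0.017,"y":-0,"z":-0.001,"wx":-0,"wy":-0.096,"wz":0}
{"x":0.017,"y":-0,"z":-0.002,"wx":-0,"wy":-0.096,"wz":0}
-- [0.5533 0.2204 0.081 ]
{"x":0.017,"y":-0,"z":-0.002,"wx":-0,"wy":-0.096,"wz":0}
{"x":0.016,"y":-0,"z":-0.002,"wx":-0,"wy":-0.096,"wz":0}
-- [0.5457 0.221  0.0776]
{"x":0.017,"y":-0,"z":-0.002,"wx":-0,"wy":-0.096,"wz":0}
{"x":0.016,"y":-0.001,"z":-0.002,"wx":-0,"wy":-0.096,"wz":0}
t 11.4
-- [0.5457 0.221  0.2096]
{"x":-0.061,"y":0,"z":-0.087,"wx":-0,"wy":0,"wz":0}
{"x":-0.06,"y":0,"z":-0.086,"wx":-0,"wy":0,"wz":0}
{"x":-0.061,"y":0,"z":-0.087,"wx":-0,"wy":0,"wz":0}
{"x":-0.06,"y":0,"z":-0.086,"wx":-0,"wy":0,"wz":0}
{"x":-0.061,"y":0,"z":-0.087,"wx":-0,"wy":0,"wz":0}
-- [ 0.4557 -0.0074  0.2136]
{"x":0.025,"y":-0.104,"z":-0.02,"wx":-0,"wy":0,"wz":0}
{"x":0.025,"y":-0.105,"z":-0.019,"wx":-0,"wy":0,"wz":0}
{"x":0.025,"y":-0.104,"z":-0.02,"wx":-0,"wy":0,"wz":0}
{"x":0.025,"y":-0.104,"z":-0.019,"wx":-0,"wy":0,"wz":0}
{"x":0.025,"y":-0.105,"z":-0.02,"wx":-0,"wy":0,"wz":0}
{"x":0.025,"y":-0.104,"z":-0.019,"wx":-0,"wy":0,"wz":0}
{"x":0.025,"y":-0.104,"z":-0.02,"wx":-0,"wy":0,"wz":0}
{"x":0.025,"y":-0.105,"z":-0.02,"wx":-0,"wy":0,"wz":0}
{"x":0.025,"y":-0.104,"z":-0.019,"wx":-0,"wy":0,"wz":0}
```

>>> {"method": "arm_command", "body": {"deltas": [{"x":0.017,"y":0,"z":-0.002,"wx":0.001,"wy":-0.095,"wz":0.002},{"x":0.017,"y":0,"z":-0.002,"wx":0.001,"wy":-0.095,"wz":0.002},{"x":0.017,"y":0,"z":-0.002,"wx":0,"wy":-0.096,"wz":0},{"x":0.017,"y":0,"z":-0.002,"wx":0,"wy":-0.096,"wz":0}]}}

```text
time_s: 11.8
tcp_pos: [0.5582, 0.2183, 0.0803]
eef_rot: [[-0.916, 0.081, 0.393], [0.073, 0.997, -0.035], [-0.395, -0.003, -0.919]]
ft_force: [0.2, -0.4, -4.0]
grip_width: 0.0192
finger_force: 60.5
```

>>> {"method": "arm_command", "body": {"deltas": [{"x":0.017,"y":0,"z":-0.002,"wx":0,"wy":-0.096,"wz":0},{"x":0.016,"y":0,"z":-0.002,"wx":0,"wy":-0.096,"wz":0},{"x":0.017,"y":0,"z":-0.002,"wx":0,"wy":-0.096,"wz":0},{"x":0.016,"y":0,"z":-0.002,"wx":0,"wy":-0.096,"wz":0},{"x":0,"y":0,"z":0,"wx":0,"wy":0,"wz":0}]}}

```text
time_s: 12.3
tcp_pos: [0.5409, 0.2187, 0.0726]
eef_rot: [[-0.821, 0.079, 0.566], [0.062, 0.997, -0.05], [-0.568, -0.006, -0.823]]
ft_force: [0.4, -0.6, -4.5]
grip_width: 0.0194
finger_force: 60.6
```

>>> {"method": "arm_command", "body": {"deltas": [{"x":-0.03,"y":0,"z":-0.043,"wx":0,"wy":0,"wz":0},{"x":-0.061,"y":0,"z":-0.087,"wx":0,"wy":0,"wz":0},{"x":-0.061,"y":0,"z":-0.087,"wx":0,"wy":0,"wz":0},{"x":-0.061,"y":0,"z":-0.087,"wx":0,"wy":0,"wz":0},{"x":-0.061,"y":0,"z":-0.087,"wx":0,"wy":0,"wz":0}]}}

```text
time_s: 12.8
tcp_pos: [0.5445, 0.2205, 0.196]
eef_rot: [[-0.82, 0.08, 0.567], [0.065, 0.997, -0.047], [-0.569, -0.002, -0.822]]
ft_force: [0.8, -0.3, -3.8]
grip_width: 0.0191
finger_force: 60.6
```

>>> {"method": "arm_command", "body": {"deltas": [{"x":-0.03,"y":0,"z":-0.043,"wx":0,"wy":0,"wz":0},{"x":0,"y":0,"z":0,"wx":0,"wy":0,"wz":0},{"x":0,"y":0,"z":0,"wx":0,"wy":0,"wz":0}]}}

```text
time_s: 13.1
tcp_pos: [0.5451, 0.2205, 0.2083]
eef_rot: [[-0.818, 0.081, 0.569], [0.065, 0.997, -0.048], [-0.571, -0.002, -0.821]]
ft_force: [-0.4, -0.2, -4.6]
grip_width: 0.0192
finger_force: 60.6
```

Run:
```python
from plan import *
np.set_printoptions(precision=4,suppress=True)
s=env.state(); print(s['time_s'],s['tcp_pos'],s['ft_force'],s['qpos'],s['grip_width'])
for n in('top','scene'):
  c=cam(n,n+'7')
  for k in env.search_frame('nut1',n)[:7]: print(n,round(k['conf'],2),np.array(k['location']).round(1))
  for k in env.mark_of('scoop_lip',n)[:1]: print('lip',n,round(k['conf'],2),np.array(k['location']).round(1), proj(c,s['tcp_pos']-lip([0,0,0],BY,-20)[0])[::-1])
seq([(rear(intray(-.100,0,.145),BY,-20),9)])
```

```text
13.1 [0.5451 0.2205 0.2083] [-0.3741 -0.207  -4.6203] [ 0.5398 -0.16    2.2126 -0.577   0.6575 -0.5652] 0.01917038827778802
top 0.58 [198.  229.2]
top 0.53 [215.7 219.1]
top 0.51 [197.1 212.3]
lip top 0.71 [186.  220.9] [184.7155 221.7467]
scene 0.63 [183.5 398.4]
scene 0.59 [180.2 390.1]
lip scene 0.91 [189.4 400.5] [190.5399 400.7773]
t 13.4
-- [ 0.4557 -0.0074  0.2136]
{"x":0.025,"y":-0.104,"z":-0.02,"wx":-0,"wy":-0,"wz":0}
{"x":0.024,"y":-0.104,"z":-0.02,"wx":-0,"wy":-0,"wz":0}
{"x":0.025,"y":-0.105,"z":-0.019,"wx":-0,"wy":-0,"wz":0}
{"x":0.025,"y":-0.104,"z":-0.02,"wx":-0,"wy":-0,"wz":0}
{"x":0.024,"y":-0.104,"z":-0.02,"wx":-0,"wy":-0,"wz":0}
{"x":0.025,"y":-0.104,"z":-0.02,"wx":-0,"wy":-0,"wz":0}
{"x":0.025,"y":-0.105,"z":-0.019,"wx":-0,"wy":-0,"wz":0}
{"x":0.024,"y":-0.104,"z":-0.02,"wx":-0,"wy":-0,"wz":0}
{"x":0.025,"y":-0.104,"z":-0.02,"wx":-0,"wy":-0,"wz":0}
```

>>> {"method": "arm_command", "body": {"deltas": [{"x":0.012,"y":-0.052,"z":-0.01,"wx":0,"wy":0,"wz":0},{"x":0.025,"y":-0.104,"z":-0.02,"wx":0,"wy":0,"wz":0},{"x":0.025,"y":-0.104,"z":-0.02,"wx":0,"wy":0,"wz":0},{"x":0.025,"y":-0.104,"z":-0.02,"wx":0,"wy":0,"wz":0},{"x":0.025,"y":-0.104,"z":-0.02,"wx":0,"wy":0,"wz":0}]}}

```text
time_s: 13.9
tcp_pos: [0.4995, 0.1057, 0.2118]
eef_rot: [[-0.817, 0.08, 0.571], [0.064, 0.997, -0.047], [-0.573, -0.002, -0.82]]
ft_force: [0.0, -1.0, -4.3]
grip_width: 0.0195
finger_force: 60.6
```

>>> {"method": "arm_command", "body": {"deltas": [{"x":0.025,"y":-0.104,"z":-0.02,"wx":0,"wy":0,"wz":0},{"x":0.025,"y":-0.104,"z":-0.02,"wx":0,"wy":0,"wz":0},{"x":0.025,"y":-0.104,"z":-0.02,"wx":0,"wy":0,"wz":0},{"x":0.025,"y":-0.104,"z":-0.02,"wx":0,"wy":0,"wz":0},{"x":0.012,"y":-0.052,"z":-0.01,"wx":0,"wy":0,"wz":0}]}}

```text
time_s: 14.4
tcp_pos: [0.4538, -0.0085, 0.214]
eef_rot: [[-0.817, 0.081, 0.571], [0.065, 0.997, -0.048], [-0.573, -0.002, -0.82]]
ft_force: [-1.0, -0.7, -4.4]
grip_width: 0.0193
finger_force: 60.6
```

>>> {"method": "arm_command", "body": {"deltas": [{"x":0,"y":0,"z":0,"wx":0,"wy":0,"wz":0},{"x":0,"y":0,"z":0,"wx":0,"wy":0,"wz":0}]}}

```text
time_s: 14.6
tcp_pos: [0.4552, -0.0071, 0.2147]
eef_rot: [[-0.816, 0.082, 0.572], [0.066, 0.997, -0.048], [-0.574, -0.001, -0.819]]
ft_force: [-0.6, -0.3, -3.4]
grip_width: 0.0196
finger_force: 60.6
```

Run:
```python
from plan import *
np.set_printoptions(precision=4,suppress=True)
s=env.state(); print(s['time_s'],s['tcp_pos'],s['ft_force'],s['qpos'],s['grip_width'])
L=s['tcp_pos']-lip([0,0,0],BY,-20)[0]; Rr=s['tcp_pos']-rear([0,0,0],BY,-20)[0]; print('lip',L-T0,'rear',Rr-T0)
for n in('top','scene'):
  c=cam(n,n+'8')
  for k in env.mark_of('tray_floor',n)[:1]: print('tray',n,round(k['conf'],2),atz(c,k['location'],.05))
st=[]
# ramp: lip to tray x -.02
for k,(th,z,x,n) in enumerate([(-5,.145,-.015,4),(10,.12,-.015,4),(22,.10,-.015,4),(37,.095,-.02,5),(50,.095,-.02,4),(62,.095,-.02,4)]): st.append((lip(intray(x,0,z),BY,th),n))
seq(st)
```

```text
14.6 [ 0.4552 -0.0071  0.2147] [-0.5771 -0.3019 -3.3786] [-0.0604 -0.5819  2.4739 -0.0219  0.6389 -1.5361] 0.01960541237955134
lip [-0.0206  0.0019  0.1752] rear [-0.1002  0.0083  0.1461]
tray top 0.81 [ 0.5962 -0.02    0.05  ]
tray scene 0.62 [ 0.5965 -0.0126  0.05  ]
t 14.8
-- [ 0.4753 -0.009   0.2154]
{"x":-0.016,"y":-0.002,"z":0.011,"wx":0,"wy":0.125,"wz":0.001}
{"x":-0.018,"y":-0.001,"z":0.009,"wx":0,"wy":0.125,"wz":0.001}
{"x":-0.017,"y":-0.002,"z":0.009,"wx":0,"wy":0.125,"wz":0.001}
{"x":-0.019,"y":-0.002,"z":0.007,"wx":0,"wy":0.125,"wz":0.001}
-- [ 0.4972 -0.0107  0.2165]
{"x":-0.021,"y":0,"z":0.007,"wx":0,"wy":0.125,"wz":-0}
{"x":-0.021,"y":0,"z":0.005,"wx":0,"wy":0.125,"wz":-0}
{"x":-0.022,"y":0,"z":0.003,"wx":0,"wy":0.125,"wz":-0}
{"x":-0.022,"y":0,"z":0.003,"wx":0,"wy":0.125,"wz":-0}
-- [ 0.5191 -0.0125  0.2127]
{"x":-0.021,"y":0,"z":0.006,"wx":0,"wy":0.1,"wz":-0}
{"x":-0.022,"y":0,"z":0.004,"wx":0,"wy":0.1,"wz":-0}
{"x":-0.022,"y":0,"z":0.004,"wx":0,"wy":0.1,"wz":-0}
{"x":-0.022,"y":0,"z":0.002,"wx":0,"wy":0.1,"wz":-0}
-- [ 0.5454 -0.0146  0.2209]
{"x":-0.02,"y":0,"z":-0.009,"wx":0,"wy":0.1,"wz":-0}
{"x":-0.02,"y":0,"z":-0.01,"wx":0,"wy":0.1,"wz":-0}
{"x":-0.019,"y":0,"z":-0.012,"wx":0,"wy":0.1,"wz":-0}
{"x":-0.018,"y":0,"z":-0.012,"wx":0,"wy":0.1,"wz":-0}
{"x":-0.018,"y":0,"z":-0.013,"wx":0,"wy":0.1,"wz":-0}
-- [ 0.5745 -0.017   0.2255]
{"x":-0.025,"y":0,"z":-0.015,"wx":0,"wy":0.108,"wz":-0}
{"x":-0.025,"y":0,"z":-0.017,"wx":0,"wy":0.108,"wz":-0}
{"x":-0.024,"y":0,"z":-0.018,"wx":0,"wy":0.108,"wz":-0}
{"x":-0.022,"y":0.001,"z":-0.019,"wx":0,"wy":0.108,"wz":-0}
-- [ 0.6017 -0.0191  0.2238]
{"x":-0.023,"y":-0,"z":-0.014,"wx":0,"wy":0.1,"wz":-0}
{"x":-0.023,"y":-0,"z":-0.016,"wx":0,"wy":0.1,"wz":-0}
{"x":-0.022,"y":-0,"z":-0.016,"wx":0,"wy":0.1,"wz":-0}
{"x":-0.02,"y":-0,"z":-0.018,"wx":0,"wy":0.1,"wz":-0}
```

>>> {"method": "arm_command", "body": {"deltas": [{"x":-0.017,"y":-0.001,"z":0.01,"wx":0,"wy":0.125,"wz":0},{"x":-0.018,"y":-0.001,"z":0.009,"wx":0,"wy":0.125,"wz":0},{"x":-0.018,"y":-0.001,"z":0.009,"wx":0,"wy":0.125,"wz":0},{"x":-0.018,"y":-0.001,"z":0.007,"wx":0,"wy":0.125,"wz":0}]}}

```text
time_s: 15.2
tcp_pos: [0.4762, -0.0082, 0.2162]
eef_rot: [[-0.937, 0.078, 0.339], [0.073, 0.997, -0.027], [-0.34, -0.001, -0.94]]
ft_force: [-0.1, 0.7, -4.3]
grip_width: 0.0192
finger_force: 60.6
```

>>> {"method": "arm_command", "body": {"deltas": [{"x":-0.021,"y":0,"z":0.007,"wx":0,"wy":0.125,"wz":0},{"x":-0.021,"y":0,"z":0.005,"wx":0,"wy":0.125,"wz":0},{"x":-0.022,"y":0,"z":0.003,"wx":0,"wy":0.125,"wz":0},{"x":-0.022,"y":0,"z":0.003,"wx":0,"wy":0.125,"wz":0}]}}

```text
time_s: 15.6
tcp_pos: [0.4989, -0.01, 0.2172]
eef_rot: [[-0.993, 0.078, 0.086], [0.078, 0.997, -0.008], [-0.086, -0.001, -0.996]]
ft_force: [-0.5, -0.4, -3.9]
grip_width: 0.0191
finger_force: 60.5
```

>>> {"method": "arm_command", "body": {"deltas": [{"x":-0.021,"y":0,"z":0.006,"wx":0,"wy":0.1,"wz":0},{"x":-0.022,"y":0,"z":0.004,"wx":0,"wy":0.1,"wz":0},{"x":-0.022,"y":0,"z":0.004,"wx":0,"wy":0.1,"wz":0},{"x":-0.022,"y":0,"z":0.002,"wx":0,"wy":0.1,"wz":0}]}}

```text
time_s: 16.0
tcp_pos: [0.521, -0.0117, 0.2129]
eef_rot: [[-0.99, 0.078, -0.121], [0.078, 0.997, 0.009], [0.121, -0.001, -0.993]]
ft_force: [0.2, -0.1, -4.0]
grip_width: 0.0191
finger_force: 60.5
```

>>> {"method": "arm_command", "body": {"deltas": [{"x":-0.02,"y":0,"z":-0.009,"wx":0,"wy":0.1,"wz":0},{"x":-0.02,"y":0,"z":-0.01,"wx":0,"wy":0.1,"wz":0},{"x":-0.019,"y":0,"z":-0.012,"wx":0,"wy":0.1,"wz":0},{"x":-0.018,"y":0,"z":-0.012,"wx":0,"wy":0.1,"wz":0},{"x":-0.018,"y":0,"z":-0.013,"wx":0,"wy":0.1,"wz":0}]}}

```text
time_s: 16.5
tcp_pos: [0.5479, -0.0138, 0.2214]
eef_rot: [[-0.925, 0.078, -0.371], [0.073, 0.997, 0.028], [0.372, -0.001, -0.928]]
ft_force: [-0.2, -0.7, -2.6]
grip_width: 0.0192
finger_force: 60.8
```

>>> {"method": "arm_command", "body": {"deltas": [{"x":-0.025,"y":0,"z":-0.015,"wx":0,"wy":0.108,"wz":0},{"x":-0.025,"y":0,"z":-0.017,"wx":0,"wy":0.108,"wz":0},{"x":-0.024,"y":0,"z":-0.018,"wx":0,"wy":0.108,"wz":0},{"x":-0.022,"y":0,"z":-0.019,"wx":0,"wy":0.108,"wz":0}]}}

```text
time_s: 16.9
tcp_pos: [0.5772, -0.0161, 0.2254]
eef_rot: [[-0.819, 0.078, -0.569], [0.065, 0.997, 0.044], [0.571, -0.001, -0.821]]
ft_force: [-0.1, 0.5, -1.7]
grip_width: 0.019
finger_force: 60.8
```

>>> {"method": "arm_command", "body": {"deltas": [{"x":-0.023,"y":0,"z":-0.014,"wx":0,"wy":0.1,"wz":0},{"x":-0.023,"y":0,"z":-0.016,"wx":0,"wy":0.1,"wz":0},{"x":-0.022,"y":0,"z":-0.016,"wx":0,"wy":0.1,"wz":0},{"x":-0.02,"y":0,"z":-0.018,"wx":0,"wy":0.1,"wz":0},{"x":0,"y":0,"z":0,"wx":0,"wy":0,"wz":0}]}}

```text
time_s: 17.4
tcp_pos: [0.6039, -0.0183, 0.2206]
eef_rot: [[-0.681, 0.078, -0.728], [0.054, 0.997, 0.056], [0.73, -0.001, -0.683]]
ft_force: [-0.7, 0.2, -2.4]
grip_width: 0.0197
finger_force: 60.8
```

Run:
```python
from plan import *
np.set_printoptions(precision=4,suppress=True)
s=env.state(); print(s['time_s'],s['tcp_pos'],s['eef_rot'][:,2],s['ft_force'],s['qpos'],s['grip_width'])
for n in('top','scene'):
  c=cam(n,n+'9')
  for k in env.search_frame('nut1',n)[:8]: print(n,round(k['conf'],2),np.array(k['location']).round(1),atz(c,k['location'],.0575))
```

```text
17.4 [ 0.6039 -0.0183  0.2206] [-0.728   0.0564 -0.6832] [-0.7222  0.2443 -2.357 ] [-0.0733  0.6855  1.2251  0.0033  2.0497 -1.5649] 0.019747752929215656
scene 0.56 [267.1 323.1] [ 0.6296 -0.0202  0.0575]
scene 0.41 [270.7 311.8] [ 0.6188 -0.0468  0.0575]
```

>>> {"method": "arm_command", "body": {"deltas": [{"x":0.128,"y":0,"z":-0.12,"wx":0,"wy":0,"wz":0},{"x":0.128,"y":0,"z":-0.12,"wx":0,"wy":0,"wz":0},{"x":0,"y":0,"z":0,"wx":0,"wy":0,"wz":0}]}}

```text
time_s: 17.9
tcp_pos: [0.6033, -0.0191, 0.321]
eef_rot: [[-0.69, 0.08, -0.719], [0.056, 0.997, 0.057], [0.721, -0.001, -0.693]]
ft_force: [0.2, 0.5, -1.1]
grip_width: 0.0194
finger_force: 61.0
```

Run:
```python
from plan import *
np.set_printoptions(precision=4,suppress=True)
s=env.state(); print(s['time_s'],s['tcp_pos'],s['eef_rot'][:,2],s['ft_force'])
P,Q=seq([(lip([.60,-.10,.20],-2,25),6),(lip([.6135,-.191,.12],1,0),5),(lip([.6135,-.191,.012],1,0),4)])
```

```text
17.9 [ 0.6033 -0.0191  0.321 ] [-0.719   0.0572 -0.6927] [ 0.179   0.4912 -1.1086]
t 17.9
-- [ 0.5399 -0.0989  0.316 ]
{"x":0.024,"y":-0.056,"z":0.03,"wx":0.007,"wy":-0.201,"wz":-0.013}
{"x":0.027,"y":-0.057,"z":0.027,"wx":0.007,"wy":-0.201,"wz":-0.013}
{"x":0.03,"y":-0.055,"z":0.024,"wx":0.007,"wy":-0.201,"wz":-0.013}
{"x":0.033,"y":-0.056,"z":0.021,"wx":0.007,"wy":-0.201,"wz":-0.013}
{"x":0.036,"y":-0.055,"z":0.018,"wx":0.007,"wy":-0.201,"wz":-0.013}
{"x":0.038,"y":-0.055,"z":0.014,"wx":0.007,"wy":-0.201,"wz":-0.013}
-- [ 0.51   -0.1938  0.1997]
{"x":0.005,"y":-0.077,"z":0.095,"wx":-0.001,"wy":-0.166,"wz":-0.02}
{"x":0.014,"y":-0.076,"z":0.095,"wx":-0.001,"wy":-0.166,"wz":-0.02}
{"x":0.022,"y":-0.077,"z":0.093,"wx":-0.001,"wy":-0.166,"wz":-0.02}
{"x":0.032,"y":-0.076,"z":0.091,"wx":-0.001,"wy":-0.166,"wz":-0.02}
{"x":0.04,"y":-0.076,"z":0.087,"wx":-0.001,"wy":-0.166,"wz":-0.02}
-- [ 0.51   -0.1938  0.0917]
{"x":0.028,"y":0,"z":0.104,"wx":-0,"wy":-0.001,"wz":0}
{"x":0.028,"y":0,"z":0.105,"wx":-0,"wy":-0.001,"wz":0}
{"x":0.028,"y":0,"z":0.104,"wx":-0,"wy":-0.001,"wz":0}
{"x":0.028,"y":0,"z":0.104,"wx":-0,"wy":-0.001,"wz":0}
```

>>> {"method": "arm_command", "body": {"deltas": [{"x":0.024,"y":-0.056,"z":0.03,"wx":0.007,"wy":-0.201,"wz":-0.013},{"x":0.027,"y":-0.056,"z":0.027,"wx":0.007,"wy":-0.201,"wz":-0.013},{"x":0.03,"y":-0.056,"z":0.024,"wx":0.007,"wy":-0.201,"wz":-0.013},{"x":0.033,"y":-0.056,"z":0.021,"wx":0.007,"wy":-0.201,"wz":-0.013},{"x":0.036,"y":-0.055,"z":0.018,"wx":0.007,"wy":-0.201,"wz":-0.013}]}}

```text
time_s: 18.4
tcp_pos: [0.5483, -0.0859, 0.3097]
eef_rot: [[-0.959, 0.041, -0.282], [0.039, 0.999, 0.013], [0.282, 0.001, -0.959]]
ft_force: [-0.2, -1.6, -1.4]
grip_width: 0.0194
finger_force: 60.8
```

>>> {"method": "arm_command", "body": {"deltas": [{"x":0.038,"y":-0.055,"z":0.014,"wx":0.007,"wy":-0.201,"wz":-0.013},{"x":0.005,"y":-0.077,"z":0.095,"wx":-0.001,"wy":-0.166,"wz":-0.02},{"x":0.014,"y":-0.076,"z":0.095,"wx":-0.001,"wy":-0.166,"wz":-0.02},{"x":0.022,"y":-0.077,"z":0.093,"wx":-0.001,"wy":-0.166,"wz":-0.02},{"x":0.032,"y":-0.076,"z":0.091,"wx":-0.001,"wy":-0.166,"wz":-0.02}]}}

```text
time_s: 18.9
tcp_pos: [0.5121, -0.175, 0.2154]
eef_rot: [[-0.986, -0.008, 0.165], [-0.008, 1.0, 0.002], [-0.165, 0.001, -0.986]]
ft_force: [0.7, -0.9, -3.0]
grip_width: 0.0193
finger_force: 60.8
```

>>> {"method": "arm_command", "body": {"deltas": [{"x":0.04,"y":-0.076,"z":0.087,"wx":-0.001,"wy":-0.166,"wz":-0.02},{"x":0,"y":0,"z":0,"wx":0,"wy":0,"wz":0},{"x":0,"y":0,"z":0,"wx":0,"wy":0,"wz":0}]}}

```text
time_s: 19.2
tcp_pos: [0.5049, -0.1934, 0.1914]
eef_rot: [[-0.97, -0.015, 0.243], [-0.015, 1.0, 0.006], [-0.243, 0.002, -0.97]]
ft_force: [0.8, -0.2, -2.6]
grip_width: 0.0195
finger_force: 60.9
```

Run:
```python
from plan import *
np.set_printoptions(precision=4,suppress=True)
s=env.state(); print(s['time_s'],s['tcp_pos'],s['eef_rot'][:,2],s['ft_force'],s['qpos'])
L=s['tcp_pos']-lip([0,0,0],1,0)[0]; print('lip',L)
C={}
for n in('top','scene'):
  c=C[n]=cam(n,n+'10')
  for k in env.search_frame('nut1',n)[:8]: print(n,round(k['conf'],2),np.array(k['location']).round(1),atz(c,k['location'],.06))
  for k in env.mark_of('scoop_lip',n)[:1]: print('lip',n,round(k['conf'],2),np.array(k['location']).round(1), proj(c,L)[::-1])
a=cv2.resize(C['top']['img'][180:310,180:460],(800,371),interpolation=cv2.INTER_CUBIC)
b=cv2.resize(C['scene']['img'][190:280,220:420],(800,229),interpolation=cv2.INTER_CUBIC)
b=cv2.resize(C['scene']['img'][190:305,200:400],(400,229),interpolation=cv2.INTER_CUBIC)
cv2.imwrite('pics/c10.png',np.vstack([a,np.hstack([b,cv2.resize(cam('wrist')['img'],(400,229))])]))
seq([(lip([.6135,-.191,.012],1,0),4)])
```

```text
19.2 [ 0.5049 -0.1934  0.1914] [ 0.2426  0.0056 -0.9701] [ 0.7974 -0.1822 -2.5584] [-0.4886 -0.1043  2.0955  0.1476  0.9409 -2.1491]
lip [ 0.6084 -0.1906  0.1117]
top 0.7 [208.2 327.5] [0.6624 0.0041 0.06  ]
top 0.48 [221.5 340.1] [ 0.6351 -0.0241  0.06  ]
top 0.46 [209.6 343.1] [ 0.6613 -0.029   0.06  ]
lip top 0.97 [232.6 421.7] [233.0598 422.6979]
scene 0.67 [273.8 312.3] [ 0.6284 -0.0564  0.06  ]
lip scene 0.73 [282.4 266.8] [282.1136 262.9319]
t 19.55
-- [ 0.51   -0.1938  0.0917]
{"x":0.023,"y":-0,"z":0.099,"wx":0,"wy":-0.006,"wz":0.001}
{"x":0.024,"y":-0.001,"z":0.099,"wx":0,"wy":-0.006,"wz":0.001}
{"x":0.024,"y":0,"z":0.099,"wx":0,"wy":-0.006,"wz":0.001}
{"x":0.024,"y":-0,"z":0.098,"wx":0,"wy":-0.006,"wz":0.001}
```

View pics/c10.png

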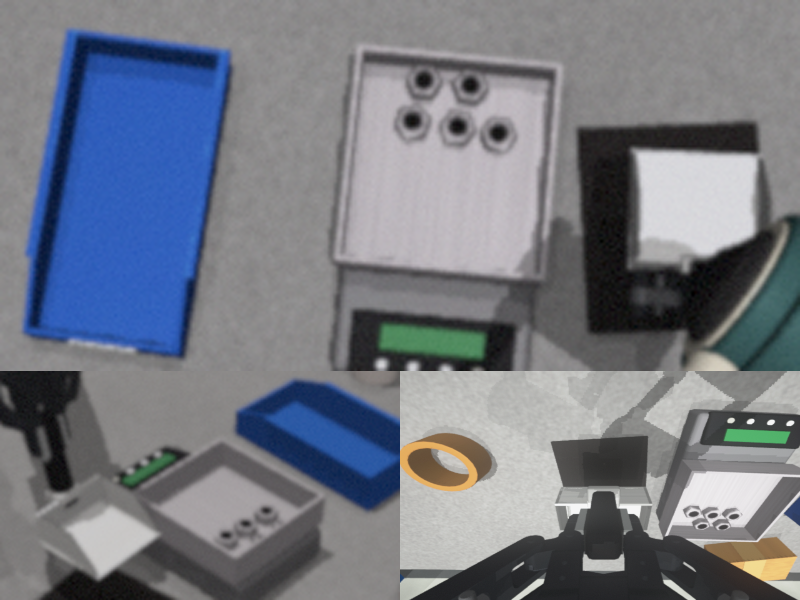

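All five nuts lie in the tray (top view, around px (105,450) of the composite). The scoop and the bin are empty, so I'm setting the scoop down.

>>> {"method": "arm_command", "body": {"deltas": [{"x":0.024,"y":0,"z":0.099,"wx":0,"wy":-0.006,"wz":0.001},{"x":0.024,"y":0,"z":0.099,"wx":0,"wy":-0.006,"wz":0.001},{"x":0.024,"y":0,"z":0.099,"wx":0,"wy":-0.006,"wz":0.001},{"x":0.022,"y":0,"z":0.08,"wx":0,"wy":-0.006,"wz":0.001},{"x":0,"y":0,"z":0,"wx":0,"wy":0,"wz":0}]}}

```text
time_s: 20.05
tcp_pos: [0.5051, -0.1918, 0.0912]
eef_rot: [[-0.968, -0.016, 0.25], [-0.015, 1.0, 0.009], [-0.25, 0.005, -0.968]]
ft_force: [-1.2, 0.4, -2.5]
grip_width: 0.0193
finger_force: 60.8
```

>>> {"method": "arm_command", "body": {"deltas": [{"x":0.003,"y":0,"z":0.01,"wx":0,"wy":0,"wz":0},{"x":0,"y":0,"z":0,"wx":0,"wy":0,"wz":0},{"x":0,"y":0,"z":0,"wx":0,"wy":0,"wz":0}]}}

```text
time_s: 20.35
tcp_pos: [0.5088, -0.1942, 0.094]
eef_rot: [[-0.966, -0.016, 0.259], [-0.015, 1.0, 0.004], [-0.259, 0.0, -0.966]]
ft_force: [-0.4, 0.0, -2.0]
grip_width: 0.0195
finger_force: 60.8
```

Contact is expected at TCP z of about 0.0835.

>>> {"method": "arm_command", "body": {"deltas": [{"x":0.006,"y":0,"z":0.023,"wx":0,"wy":0,"wz":0},{"x":0,"y":0,"z":0,"wx":0,"wy":0,"wz":0},{"x":0,"y":0,"z":0,"wx":0,"wy":0,"wz":0}]}}

```text
time_s: 20.65
tcp_pos: [0.5073, -0.1935, 0.0862]
eef_rot: [[-0.966, -0.015, 0.256], [-0.014, 1.0, 0.006], [-0.256, 0.002, -0.967]]
ft_force: [-0.6, 0.6, -2.6]
grip_width: 0.0194
finger_force: 60.8
```

>>> {"method": "arm_command", "body": {"deltas": [{"x":0.003,"y":0,"z":0.01,"wx":0,"wy":0,"wz":0},{"x":0,"y":0,"z":0,"wx":0,"wy":0,"wz":0},{"x":0,"y":0,"z":0,"wx":0,"wy":0,"wz":0}]}}

```text
time_s: 20.95
tcp_pos: [0.5072, -0.1936, 0.0835]
eef_rot: [[-0.966, -0.015, 0.256], [-0.014, 1.0, 0.006], [-0.256, 0.002, -0.967]]
ft_force: [-0.2, 0.1, -1.9]
grip_width: 0.0194
finger_force: 60.8
```

>>> {"method": "arm_command", "body": {"deltas": [{"x":0.001,"y":0,"z":0.004,"wx":0,"wy":0,"wz":0},{"x":0,"y":0,"z":0,"wx":0,"wy":0,"wz":0},{"x":0,"y":0,"z":0,"wx":0,"wy":0,"wz":0}]}}

```text
time_s: 21.25
tcp_pos: [0.5078, -0.1938, 0.0832]
eef_rot: [[-0.966, -0.015, 0.257], [-0.015, 1.0, 0.005], [-0.257, 0.001, -0.966]]
ft_force: [-1.6, 0.6, 1.8]
grip_width: 0.0195
finger_force: 61.2
```

>>> {"method": "arm_command", "body": {"deltas": [{"x":0.001,"y":0,"z":0.003,"wx":0,"wy":0,"wz":0},{"x":0,"y":0,"z":0,"wx":0,"wy":0,"wz":0},{"x":0,"y":0,"z":0,"wx":0,"wy":0,"wz":0}]}}

```text
time_s: 21.55
tcp_pos: [0.5081, -0.1939, 0.0832]
eef_rot: [[-0.966, -0.015, 0.258], [-0.015, 1.0, 0.005], [-0.258, 0.001, -0.966]]
ft_force: [-3.7, 0.6, 6.8]
grip_width: 0.0194
finger_force: 62.2
```

>>> {"method": "arm_command", "body": {"deltas": [{"x":0,"y":0,"z":0,"wx":0,"wy":0,"wz":0},{"x":0,"y":0,"z":0,"wx":0,"wy":0,"wz":0},{"x":0,"y":0,"z":0,"wx":0,"wy":0,"wz":0},{"x":0,"y":0,"z":0,"wx":0,"wy":0,"wz":0},{"x":0,"y":0,"z":0,"wx":0,"wy":0,"wz":0}], "hand": -1}}

```text
time_s: 22.05
tcp_pos: [0.5073, -0.1936, 0.0817]
eef_rot: [[-0.966, -0.015, 0.256], [-0.014, 1.0, 0.005], [-0.256, 0.002, -0.967]]
ft_force: [0.0, -0.0, 0.7]
grip_width: 0.0854
finger_force: 0.0
```

>>> {"method": "arm_command", "body": {"deltas": [{"x":0,"y":0,"z":0,"wx":0,"wy":0,"wz":0},{"x":0,"y":0,"z":0,"wx":0,"wy":0,"wz":0},{"x":0,"y":0,"z":-0.06,"wx":0,"wy":0,"wz":0},{"x":0,"y":0,"z":-0.1,"wx":0,"wy":0,"wz":0},{"x":0,"y":0,"z":-0.1,"wx":0,"wy":0,"wz":0}]}}

```text
time_s: 22.55
tcp_pos: [0.4899, -0.1936, 0.1447]
eef_rot: [[-0.967, -0.015, 0.255], [-0.014, 1.0, 0.006], [-0.255, 0.002, -0.967]]
ft_force: [1.0, 0.2, 0.7]
grip_width: 0.0854
finger_force: 0.0
```

>>> {"method": "arm_command", "body": {"deltas": [{"x":0,"y":0,"z":-0.15,"wx":0,"wy":0,"wz":0},{"x":0,"y":0,"z":-0.1,"wx":0,"wy":0,"wz":0},{"x":0,"y":0,"z":0,"wx":0,"wy":0,"wz":0},{"x":0,"y":0,"z":0,"wx":0,"wy":0,"wz":0}]}}

```text
time_s: 22.95
tcp_pos: [0.4748, -0.1945, 0.2057]
eef_rot: [[-0.966, -0.015, 0.258], [-0.014, 1.0, 0.005], [-0.258, 0.001, -0.966]]
ft_force: [-0.7, 0.7, -1.2]
grip_width: 0.0854
finger_force: 0.0
```

Run:
```python
from plan import *
np.set_printoptions(precision=4,suppress=True)
s=env.state(); print(s['time_s'],s['tcp_pos'],s['grip_width'],s['ft_force'])
G=[];Lp=[]
for n in('wrist','top','scene'):
  c=cam(n,n+'11')
  for t,A in(('scoop_grip',G),('scoop_lip',Lp)):
    m=env.mark_of(t,n)
    if m: print(n,t,round(m[0]['conf'],2),atz(c,m[0]['location'],.106 if A is G else .004)); A.append(ray(c,m[0]['location']))
  print(n,'nuts',[(round(k['conf'],2),atz(c,k['location'],.06).round(3)[:2]) for k in env.search_frame('nut1',n)[:6]])
print(tri(G),tri(Lp))
```

```text
22.95 [ 0.4748 -0.1945  0.2057] 0.08536304306433323 [-0.7195  0.6812 -1.2499]
wrist scoop_grip 0.58 [ 0.4984 -0.1949  0.106 ]
wrist scoop_lip 0.77 [ 0.6145 -0.1914  0.004 ]
wrist nuts [(0.96, array([0.629, 0.007])), (0.93, array([ 0.629, -0.023])), (0.72, array([0.661, 0.001])), (0.66, array([ 0.623, -0.054]))]
top scoop_grip 0.96 [ 0.4998 -0.1946  0.106 ]
top scoop_lip 0.76 [ 0.6137 -0.1829  0.004 ]
top nuts [(0.46, array([ 0.636, -0.028]))]
scene scoop_grip 0.58 [ 0.5024 -0.1945  0.106 ]
scene scoop_lip 0.87 [ 0.619  -0.1889  0.004 ]
scene nuts [(0.62, array([ 0.631, -0.049])), (0.51, array([ 0.636, -0.03 ]))]
[ 0.5003 -0.1944  0.1042] [ 0.616  -0.1871  0.0004]
```

```bash
python3 -c "
from rig import env
print(env.sign_off())"
```

```text
the job is handed in; nothing more can be done
None
```

The job is handed in at about 23 s of the 58 s allowed, verdict not shown: all five nuts are in the scale's tray, the bin is empty, and the scoop stands released on its mat about 3 mm from its centre.

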